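# Pack the touring repair tray and latch its hold-down bar

### The arm

A 6-joint arm with a two-finger parallel gripper is mounted at the origin on the work surface. World frame = base frame: x ahead of the robot, y to its left, z up, the work surface at z = 0. Lengths are in m, angles in rad, forces in N, time in s.
With the tool pointing down it reaches from about 0.35 to 0.85 m from the base axis. Payload 8.1 kg.
Tool frame: the origin (TCP) lies on the centre line of the jaws, within the pads' length; the fingertips stand robot.tip_extent ahead of it and the grasp point (between the pads) lies 11 mm behind it (robot.tip_extent is the distance from the TCP to the fingertips, in m); y points along the fingers, z is the direction in which the jaws open and shut, and the axes are right-handed (so a half turn about y gives the same grasp; the last joint's range is limited). The gripper opens to 93 mm and grips with 3 to 60 N. Pads are 15 mm wide; open, the fingers measure 128 mm over their backs; the gripper's body (75 mm by 188 mm) begins 65 mm behind the grasp point.
Start: joints at [-1.196, 0.13, 1.488, -0, 1.523, -0.085], TCP at [0.266, -0.538, 0.227] pointing down, gripper open.
Joint ranges: [-2.96, 2.96], [-0.89, 2.26], [0.02, 2.5], [-1.34, 4.48], [0, 2.73], [-2.66, 2.66]. Speed limits (rad/s): [2.39, 2.39, 2.79, 3.14, 3.14, 3.14].

### API

Orientations are given as a rotation vector (axis times angle).
In Python, from plant import monitor, optics, robot gives the robot as it stands.
- The arm moves only by the shell command python3 -m inch 'ROWS' [OPENING] [FORCE]. ROWS is JSON, a list that holds one entry, the list of rows, each a list of 6 numbers: the shift along the tool's x, y, z in mm, then the turn, a rotation vector about the tool's x, y, z in rad. A call has 1 to 8 rows; each row shifts and turns the commanded pose from where the row before left it, along the tool's axes as they then stand; what a row does not reach is not made up. A row lasts 1/8 s, in which the tool goes at most 62.5 mm and 10.7 degrees, less where a joint would pass 70% of its speed; a pose out of reach is approached as far as the arm can. A call is refused whole if a number of a shift passes 62.5 or a number of a turn 0.188, either way. A call with a gripper value outside its range is refused whole. OPENING is the finger opening in mm, from 0 to 93, set as the call begins (- or left out, the last holds). The fingers move at their own pace and stop on an object; FORCE is the grip in N (left out, the last holds). Time passes only in rows, so rows that do not move let the fingers close. It gives the time, the measured TCP pose, the force and the opening at its end, in the units of the state.
- monitor.read_state(): the state, without advancing time (a new reading comes with each control period).
- optics.read_camera(name): name is "scene" or "top"; returns a dict with "image" (480x640x3 uint8, blue, green, red), "fx", "fy", "cx", "cy" (pixels), "rvec" (rotation vector, rad) and "tvec" (3), from world to camera coordinates, as OpenCV has them. Camera axes: x right, y down, z forward; pixel columns grow to the right and rows downward; lengths in m; the calibration is good to about 2 mm. A picture is of the moment at which its call begins. There is no depth.
- robot.close_job(): hands the job in, once; it reports no verdict.
The state is a dict: "t": time; "q": joint angles; "dq": joint speeds; "joint_torque": joint torques, N m; "tool_pos": TCP position; "orientation": TCP orientation; "force": force on the tool from outside, world axes, zero at the start; "wrist_torque": the same for the moment, N m; "opening": finger opening in m.
Only numpy, scipy, OpenCV 4.12 (cv2) and the standard library are available. Lean on these libraries where they do the work, as an engineer would, in place of code of your own. Each camera call takes 0.05 s, during which the arm holds its last target.

### The job

Pack the plywood touring tray: swing its hold-down bar up and open, then put exactly two of the three wooden puppet legs and every copper rivet set on the bench into the tray, all lying on its floor with nothing stacked, and leave the third leg lying on the bench. Then swing the bar back over until it rests fully down in its catch. Leave the porcelain torso standing where it is.

Things in the scene. Friction and masses are not known exactly. Their poses are not given: they have to be found in the camera images.
- tray_floor (a point): Centre of the inner floor (6 mm above the bench) of the fixed open plywood tray: outside 192 mm (its x) by 322 mm (y), walls 6 mm thick, tops 50 mm above the bench. x points away from the robot, z up. A forked catch post 84 mm high, 44 mm wide stands outside the middle of the near (-x) wall; two hinge posts 82 mm high outside the middle of the far wall.
- holdbar (a joint): Angle of the hold-down bar in rad: 0 = level over the tray, fully down in the catch; grows as it swings up about its far hinge; 1.57 = upright; 1.8 = stop, leaning away from the robot. The hinge is stiff: the bar stays where it is left, about 4 N at its handle moves it. It starts lowered (0.06 to 0.5).
- bar_hinge (a point): On the bar's hinge axis, 75 mm above the bench, at tray x = +104 mm, y = 0; the axis runs along the tray's y. The bar is a steel strip 20 mm wide, 8 mm thick, with a dark wooden cross handle at its end, 245 mm from the hinge. Axes turn with the bar: -x along the bar to the handle, y along the hinge.
- bar_grip (a point): Where to pinch the bar's cross handle: on its centre line, 45 mm to the +y side of the bar, 245 mm from the hinge axis. The handle is a round rod 16 mm thick, 150 mm long, parallel to the hinge, so it can turn between the fingers; the other half mirrors this. Bar closed: handle 75 mm above the bench, 45 mm outside the tray's near wall.
- leg1: One of three alike beech puppet legs, lying on its side: 120 mm long, 24 mm thick (height), shank 28 mm wide at the thigh end (-x), 21 mm at the shin, with a foot at the +x end sticking out to y = +30 mm. Origin on the shank's centre line at mid-length and mid-thickness (12 mm above what it lies on); x along the leg to the foot. About 70 g.
- leg2: One of three alike beech puppet legs, lying on its side: 120 mm long, 24 mm thick (height), shank 28 mm wide at the thigh end (-x), 21 mm at the shin, with a foot at the +x end sticking out to y = +30 mm. Origin on the shank's centre line at mid-length and mid-thickness (12 mm above what it lies on); x along the leg to the foot. About 70 g.
- leg3: One of three alike beech puppet legs, lying on its side: 120 mm long, 24 mm thick (height), shank 28 mm wide at the thigh end (-x), 21 mm at the shin, with a foot at the +x end sticking out to y = +30 mm. Origin on the shank's centre line at mid-length and mid-thickness (12 mm above what it lies on); x along the leg to the foot. About 70 g.
- set1: A copper rivet set lying flat; two to four alike are present (absent: None). 90 mm long: square 18 x 18 mm shank from x = -45 to +19 mm, then a round nose, 17 to 12 mm thick, to x = +45 mm. Origin at mid-length and mid-thickness (9 mm above what it lies on); x along its length. About 160 g.
- set2: A copper rivet set lying flat; two to four alike are present (absent: None). 90 mm long: square 18 x 18 mm shank from x = -45 to +19 mm, then a round nose, 17 to 12 mm thick, to x = +45 mm. Origin at mid-length and mid-thickness (9 mm above what it lies on); x along its length. About 160 g.
- set3: A copper rivet set lying flat; two to four alike are present (absent: None). 90 mm long: square 18 x 18 mm shank from x = -45 to +19 mm, then a round nose, 17 to 12 mm thick, to x = +45 mm. Origin at mid-length and mid-thickness (9 mm above what it lies on); x along its length. About 160 g.
- set4: A copper rivet set lying flat; two to four alike are present (absent: None). 90 mm long: square 18 x 18 mm shank from x = -45 to +19 mm, then a round nose, 17 to 12 mm thick, to x = +45 mm. Origin at mid-length and mid-thickness (9 mm above what it lies on); x along its length. About 160 g.
- torso: White porcelain puppet torso standing upright beyond the tray, 180 mm high, 90 mm thick, 125 mm over the shoulders; origin at the centre of its underside. Bystander, to be left alone.
Mind the look-alikes: they are no part of the job. Leave any grey look-alike of the leg2 alone. What is shaped like the set3 but purple is not meant.

How it is judged:
On the way, in this order (a step that is already met when the one before it is completed fails the run):
1. the hold-down bar is swung up (past 1.3 rad) (value of joint holdbar above 1.3 rad), for 0.2 s.
2. with the bar still up (past 1.0 rad), exactly two legs and every rivet set lie in the tray, and the third leg lies on the bench (value of joint holdbar above 1 rad and (((height (world z) of leg1 below 0.03 m and (x of leg1 in the frame of tray_floor below -0.1 m or x of leg1 in the frame of tray_floor above 0.1 m or y of leg1 in the frame of tray_floor below -0.165 m or y of leg1 in the frame of tray_floor above 0.165 m)) and (x of leg2 in the frame of tray_floor between -0.09 and 0.09 m and y of leg2 in the frame of tray_floor between -0.155 and 0.155 m and z of leg2 in the frame of tray_floor below 0.022 m) and (x of leg3 in the frame of tray_floor between -0.09 and 0.09 m and y of leg3 in the frame of tray_floor between -0.155 and 0.155 m and z of leg3 in the frame of tray_floor below 0.022 m)) or ((x of leg1 in the frame of tray_floor between -0.09 and 0.09 m and y of leg1 in the frame of tray_floor between -0.155 and 0.155 m and z of leg1 in the frame of tray_floor below 0.022 m) and (height (world z) of leg2 below 0.03 m and (x of leg2 in the frame of tray_floor below -0.1 m or x of leg2 in the frame of tray_floor above 0.1 m or y of leg2 in the frame of tray_floor below -0.165 m or y of leg2 in the frame of tray_floor above 0.165 m)) and (x of leg3 in the frame of tray_floor between -0.09 and 0.09 m and y of leg3 in the frame of tray_floor between -0.155 and 0.155 m and z of leg3 in the frame of tray_floor below 0.022 m)) or ((x of leg1 in the frame of tray_floor between -0.09 and 0.09 m and y of leg1 in the frame of tray_floor between -0.155 and 0.155 m and z of leg1 in the frame of tray_floor below 0.022 m) and (x of leg2 in the frame of tray_floor between -0.09 and 0.09 m and y of leg2 in the frame of tray_floor between -0.155 and 0.155 m and z of leg2 in the frame of tray_floor below 0.022 m) and (height (world z) of leg3 below 0.03 m and (x of leg3 in the frame of tray_floor below -0.1 m or x of leg3 in the frame of tray_floor above 0.1 m or y of leg3 in the frame of tray_floor below -0.165 m or y of leg3 in the frame of tray_floor above 0.165 m)))) and x of set1 in the frame of tray_floor between -0.09 and 0.09 m and y of set1 in the frame of tray_floor between -0.155 and 0.155 m and z of each of set1, set2, set3, set4 in the frame of tray_floor below 0.022 m and x of set2 in the frame of tray_floor between -0.09 and 0.09 m and y of set2 in the frame of tray_floor between -0.155 and 0.155 m and x of set3 in the frame of tray_floor between -0.09 and 0.09 m and y of set3 in the frame of tray_floor between -0.155 and 0.155 m and x of set4 in the frame of tray_floor between -0.09 and 0.09 m and y of set4 in the frame of tray_floor between -0.155 and 0.155 m), for 0.3 s.
3. the bar is swung down into its catch (value of joint holdbar below 0.05 rad), for 0.2 s.
At the end, for the whole second after the job is handed in: The bar is down in its catch (joint below 0.05 rad); exactly two legs and every rivet set present lie inside the tray walls with their origins less than 22 mm above the tray floor (not stacked or leaning on a wall); the third leg lies on the bench outside the tray; all at rest (value of joint holdbar below 0.05 rad and (((height (world z) of leg1 below 0.03 m and (x of leg1 in the frame of tray_floor below -0.1 m or x of leg1 in the frame of tray_floor above 0.1 m or y of leg1 in the frame of tray_floor below -0.165 m or y of leg1 in the frame of tray_floor above 0.165 m)) and (x of leg2 in the frame of tray_floor between -0.09 and 0.09 m and y of leg2 in the frame of tray_floor between -0.155 and 0.155 m and z of leg2 in the frame of tray_floor below 0.022 m) and (x of leg3 in the frame of tray_floor between -0.09 and 0.09 m and y of leg3 in the frame of tray_floor between -0.155 and 0.155 m and z of leg3 in the frame of tray_floor below 0.022 m)) or ((x of leg1 in the frame of tray_floor between -0.09 and 0.09 m and y of leg1 in the frame of tray_floor between -0.155 and 0.155 m and z of leg1 in the frame of tray_floor below 0.022 m) and (height (world z) of leg2 below 0.03 m and (x of leg2 in the frame of tray_floor below -0.1 m or x of leg2 in the frame of tray_floor above 0.1 m or y of leg2 in the frame of tray_floor below -0.165 m or y of leg2 in the frame of tray_floor above 0.165 m)) and (x of leg3 in the frame of tray_floor between -0.09 and 0.09 m and y of leg3 in the frame of tray_floor between -0.155 and 0.155 m and z of leg3 in the frame of tray_floor below 0.022 m)) or ((x of leg1 in the frame of tray_floor between -0.09 and 0.09 m and y of leg1 in the frame of tray_floor between -0.155 and 0.155 m and z of leg1 in the frame of tray_floor below 0.022 m) and (x of leg2 in the frame of tray_floor between -0.09 and 0.09 m and y of leg2 in the frame of tray_floor between -0.155 and 0.155 m and z of leg2 in the frame of tray_floor below 0.022 m) and (height (world z) of leg3 below 0.03 m and (x of leg3 in the frame of tray_floor below -0.1 m or x of leg3 in the frame of tray_floor above 0.1 m or y of leg3 in the frame of tray_floor below -0.165 m or y of leg3 in the frame of tray_floor above 0.165 m)))) and x of set1 in the frame of tray_floor between -0.09 and 0.09 m and y of set1 in the frame of tray_floor between -0.155 and 0.155 m and z of each of set1, set2, set3, set4 in the frame of tray_floor below 0.022 m and x of set2 in the frame of tray_floor between -0.09 and 0.09 m and y of set2 in the frame of tray_floor between -0.155 and 0.155 m and x of set3 in the frame of tray_floor between -0.09 and 0.09 m and y of set3 in the frame of tray_floor between -0.155 and 0.155 m and x of set4 in the frame of tray_floor between -0.09 and 0.09 m and y of set4 in the frame of tray_floor between -0.155 and 0.155 m and linear speed of each of leg1, leg2, leg3, set1, set2, set3, set4 below 0.03 m/s); the robot touches nothing.
It fails at once if the torso is shifted by more than 40 mm (distance of torso from where it was at the start of the episode above 0.04 m).
It fails at once if the torso is tipped (angle between torso's own z axis and vertical above 0.3 rad).
Of set1, set2, set3, set4 only 2 to 4 are there at a start; the rules pass over those that are not, and their reading is None.
At some moment in a run one of leg1, leg2, leg3, set1, set2, set3, set4 may be knocked a few centimetres aside while the robot is not near it.
Once in a run the grip may slacken for a moment while it holds something.
It also fails if it takes over 210 s, if anything falls off the work surface, if the arm or the gripper's body presses on something with over 40 N, if the wrist force passes 120 N, or if a joint passes its speed limit or range.

## Working session

There is one attempt and no reset: what is moved stays moved. The work goes in short steps, Python scripts to look and compute and a shell command to move; the robot and the scene stay as the last step left them, time stands still between calls to the robot, and variables do not carry over. Pictures are saved under pics/ and viewed, and the job is handed in when it is done.

```bash
ls; mkdir -p pics
python3 - <<'E'
from plant import monitor, optics, robot
import cv2
s=monitor.read_state(); print(s, robot.tip_extent)
for n in("scene","top"):
    c=optics.read_camera(n); cv2.imwrite(f"pics/{n}0.png",c["image"]); print(n,{k:v for k,v in c.items() if k!="image"})
E
```

```text
pics
{'t': 0.0, 'q': array([-1.19642100e+00,  1.31164962e-01,  1.48928061e+00, -1.66115869e-05,
        1.52298633e+00, -8.54160524e-02]), 'dq': array([-0.00070557, -0.00102853, -0.00020185, -0.00265085,  0.00162689,
       -0.00156917]), 'joint_torque': array([-1.48971944e-04, -5.59847367e+01, -4.91757023e+01,  7.66840624e-02,
        3.58796166e-02, -1.85008685e-04]), 'tool_pos': array([ 0.26605914, -0.53716637,  0.22558443]), 'orientation': array([-0.46037992,  1.9677736 , -1.96410357]), 'force': array([-0.20857581,  0.28628803, -0.08339557]), 'wrist_torque': array([0.03662942, 0.03753019, 0.00802634]), 'opening': 0.09252245268822679} 0.008
scene {'fx': 483.6097631582322, 'fy': 483.6097631582322, 'cx': 316.82974823592605, 'cy': 238.32558662577506, 'rvec': array([ 1.13416117,  2.39195443, -0.97146575]), 'tvec': array([ 0.35550719, -0.25895786,  1.32743434])}
top {'fx': 476.91002764180905, 'fy': 476.91002764180905, 'cx': 313.25940001500993, 'cy': 236.06087053553662, 'rvec': array([ 2.22839722, -2.19513767,  0.06279405]), 'tvec': array([-0.01830535,  0.55771945,  1.03179571])}
```

View pics/scene0.png

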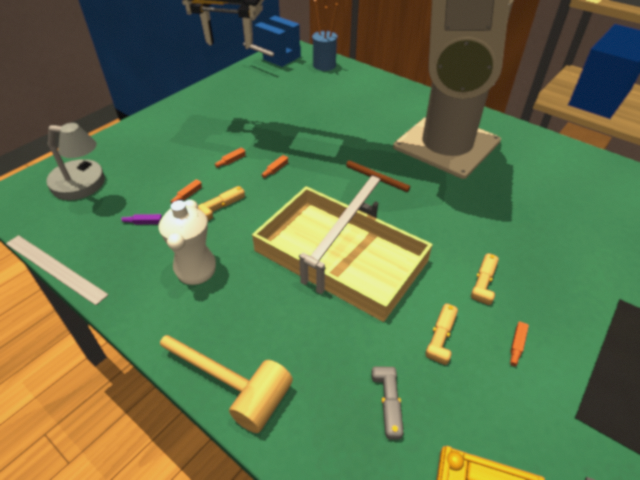

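View pics/top0.png

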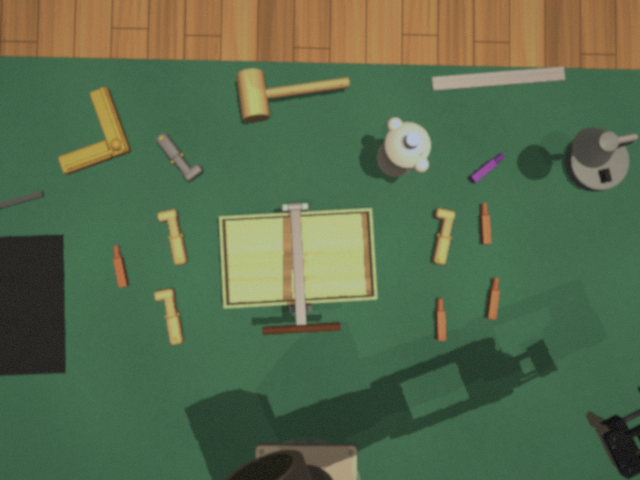

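Look-alikes (top view): legs at (172,236), (168,317), (444,236) against the grey leg at (180,157). Copper sets at (119,266), (486,223), (441,320), (494,298) against the purple one at (487,168). The mallet, hinge square and lamp are distractors. Next I'll crop in closer.

```bash
cat > h.py <<'E'
import numpy as np, cv2, time
from plant import monitor, optics, robot
from scipy.spatial.transform import Rotation as R
def cam(n):
    c=optics.read_camera(n); c["R"]=cv2.Rodrigues(c["rvec"])[0]; c["K"]=np.array([[c["fx"],0,c["cx"]],[0,c["fy"],c["cy"]],[0,0,1.]]); return c
def proj(c,p): return cv2.projectPoints(np.float64(p).reshape(-1,1,3),c["rvec"],c["tvec"],c["K"],None)[0].reshape(-1,2)
def back(c,uv,z):
    uv=np.float64(uv).reshape(-1,2); d=np.c_[(uv-[c["cx"],c["cy"]])/c["fx"],np.ones(len(uv))]@c["R"]; o=-c["R"].T@c["tvec"]
    return o+d*((z-o[2])/d[:,2])[:,None]
def tri(ca,a,cb,b):
    P=[c["K"]@np.c_[c["R"],c["tvec"]] for c in(ca,cb)]
    X=cv2.triangulatePoints(P[0],P[1],np.float64(a).reshape(-1,2).T,np.float64(b).reshape(-1,2).T); return (X[:3]/X[3]).T
def crop(c,x0,y0,w,h,name,s=None):
    s=s or min(800/w,600/h); s=int(s)
    im=cv2.resize(c["image"][y0:y0+h,x0:x0+w],None,fx=s,fy=s,interpolation=cv2.INTER_CUBIC)
    for x in range((x0+9)//10*10,x0+w,10):
        cv2.line(im,((x-x0)*s,0),((x-x0)*s,4 if x%50 else 10),(255,255,255),1)
        if x%20==0: cv2.putText(im,str(x),((x-x0)*s,18),0,.35,(255,255,255),1)
    for y in range((y0+9)//10*10,y0+h,10):
        cv2.line(im,(0,(y-y0)*s),(4,(y-y0)*s),(255,255,255),1)
        if y%20==0: cv2.putText(im,str(y),(6,(y-y0)*s+4),0,.35,(255,255,255),1)
    cv2.imwrite("pics/"+name+".png",im)
def tcp():
    s=monitor.read_state(); return s,R.from_rotvec(s["orientation"]).as_matrix()
def to(target,yaw=None):
    """shift in tool mm to world target; yaw = world angle of the jaw axis (tool z) wanted -> turn about tool y"""
    s,M=tcp(); d=M.T@(np.float64(target)-s["tool_pos"])*1000
    print("pos",s["tool_pos"].round(4),"shift",d.round(1),"F",s["force"].round(1),"op",round(s["opening"]*1000,1),"t",round(s["t"],2))
    print("toolx",M[:,0].round(3),"tooly",M[:,1].round(3),"toolz",M[:,2].round(3))
    if yaw is not None:
        cur=np.arctan2(M[1,2],M[0,2]); e=(yaw-cur+np.pi/2)%np.pi-np.pi/2
        print("turn about tool y:",round(-e,3),"(or",round(-e-np.sign(-e)*np.pi,3),") q6",s["q"][5].round(2),"q1",s["q"][0].round(2))
E
python3 - <<'E'
from h import *
t=cam("top"); s=cam("scene")
crop(t,90,190,200,150,"tl"); crop(t,400,140,140,210,"tr",3); crop(t,200,190,200,150,"tray")
crop(s,240,150,200,160,"sc_tray"); crop(s,415,240,130,135,"sc_l"); crop(s,110,130,200,120,"sc_r")
E
```

```text
(no output)
```

View pics/tl.png

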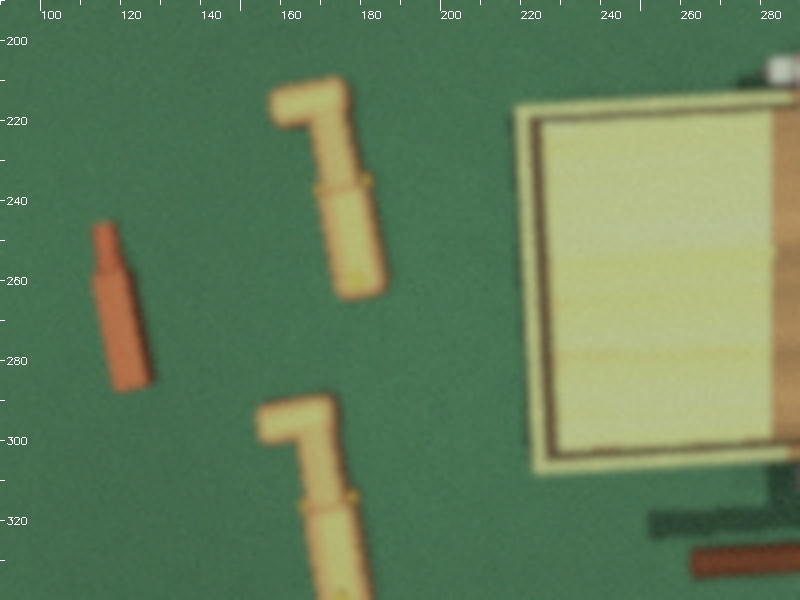

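View pics/tr.png

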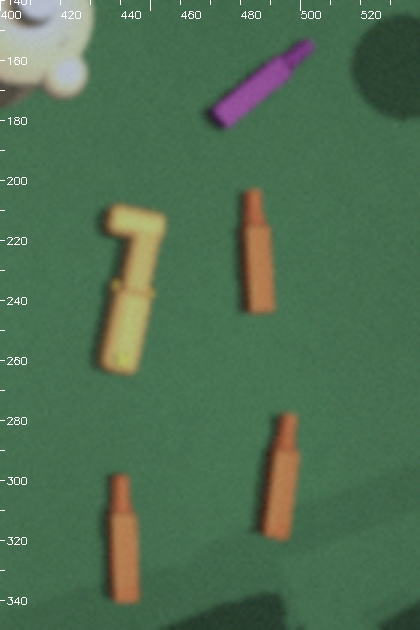

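View pics/tray.png

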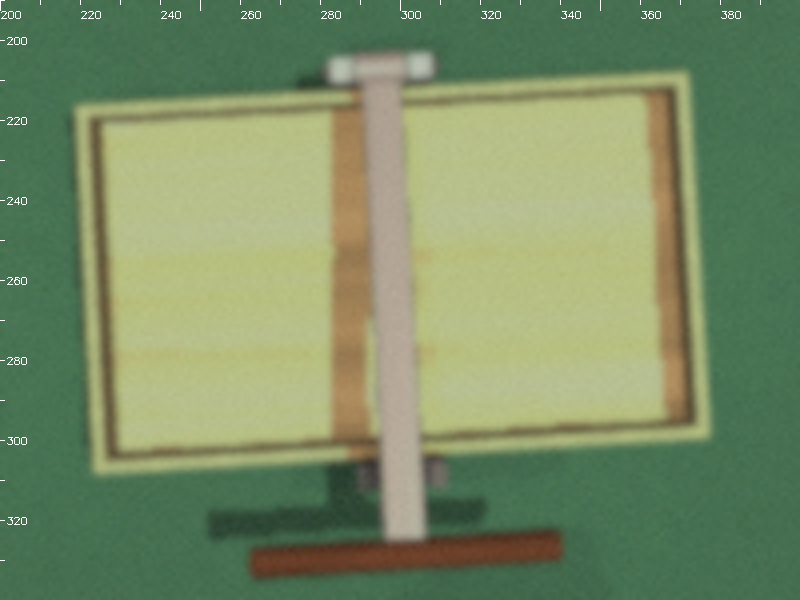

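View pics/sc_tray.png

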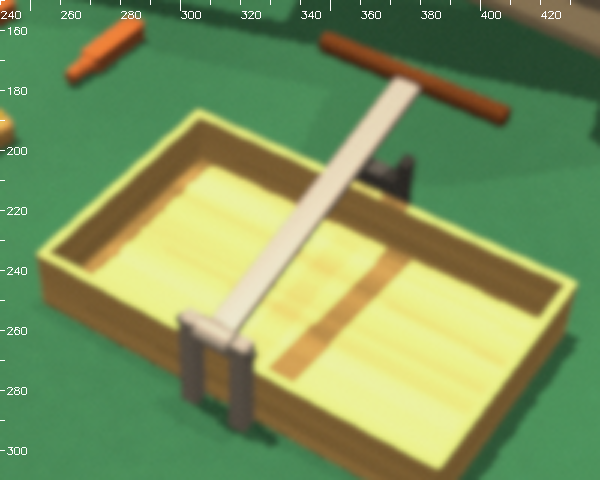

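View pics/sc_l.png

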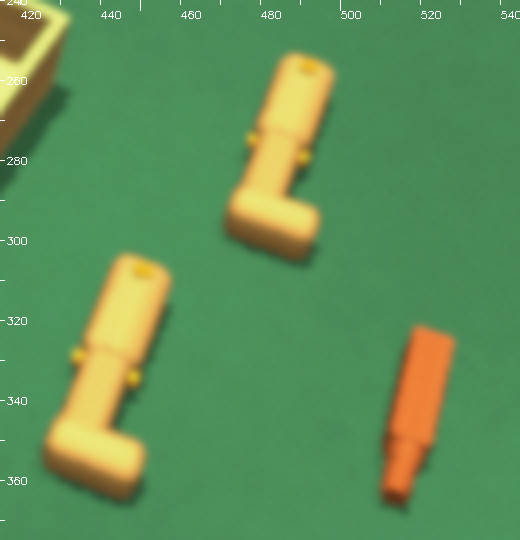

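View pics/sc_r.png

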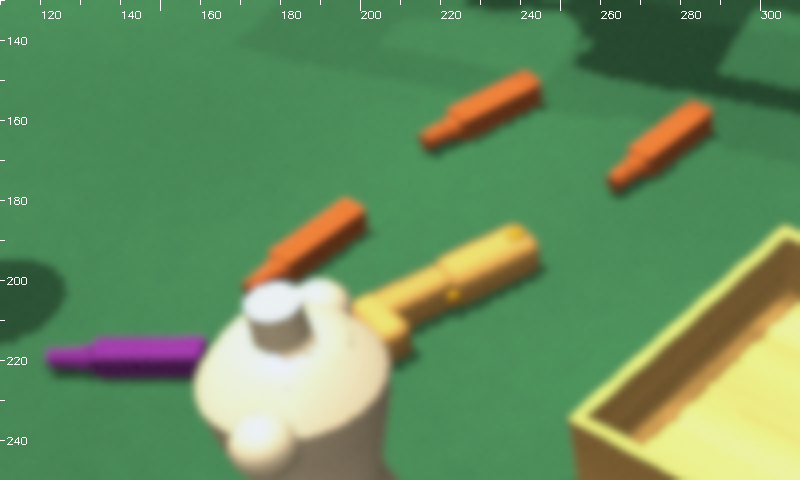

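Run:
```python
from h import *
t=cam("top"); s=cam("scene")
# tray wall-top corners
T=[(378,299.5),(223.8,308.5),(372,208)]; S=[(306,186.7),(432.3,244.7),(252.3,235)]
print("tray tri\n",tri(t,T,s,S).round(4))
c=back(t,[(378,299.5),(223.8,308.5),(218.8,216.3),(372,208)],.05); print(c.round(4), c.mean(0).round(4))
nl=np.linalg.norm; print("sizes",nl(c[0]-c[1]),nl(c[2]-c[3]),nl(c[1]-c[2]),nl(c[0]-c[3]))
ym=(c[1]-c[0]+c[2]-c[3]); print("yaw from y",np.arctan2(-ym[0],ym[1]))
print("handle tri\n",tri(t,[(262.5,331.2),(340.5,326.2)],s,[(409.3,188.3),(347.3,163.3)]).round(4))
print("legs marks/pins\n",tri(t,[(179.5,259.7),(175.2,338.2),(169.8,237.5),(181.5,235)],s,[(450.5,307.5),(492,256.8),(448.5,334.5),(434.5,329)]).round(4))
hsv=cv2.cvtColor(t["image"],cv2.COLOR_BGR2HSV)
m=((hsv[...,0]<14)&(hsv[...,1]>110)&(hsv[...,2]>90)).astype(np.uint8)
for x,y in[(119,266),(486,223),(441,320),(494,298)]:
    k=np.zeros_like(m);k[y-30:y+30,x-25:x+25]=m[y-30:y+30,x-25:x+25]
    n,l,st,ce=cv2.connectedComponentsWithStats(k); i=1+st[1:,4].argmax()
    ct=cv2.findContours((l==i).astype(np.uint8),0,1)[0][0].reshape(-1,2)
    w=back(t,ct,.012)[:,:2].astype(np.float32); (cx,cy),(a,b),an=cv2.minAreaRect(w)
    if a<b: an-=90; a,b=b,a
    print("set",(x,y),round(cx,4),round(cy,4),"size",round(a,4),round(b,4),"yaw",round(np.deg2rad((an+90)%180-90),3))
```

```text
tray tri
 [[ 0.424  -0.1467  0.0447]
 [ 0.4014  0.1768  0.0446]
 [ 0.6172 -0.132   0.0452]]
[[ 0.4254 -0.147   0.05  ]
 [ 0.4025  0.175   0.05  ]
 [ 0.5949  0.1897  0.05  ]
 [ 0.6177 -0.1324  0.05  ]] [0.5101 0.0213 0.05  ]
sizes 0.3228052258678433 0.32287335678273354 0.19288557419174024 0.19287870752978398
yaw from y 0.07068531870758599
handle tri
 [[ 0.3686  0.088   0.1279]
 [ 0.38   -0.0625  0.1268]]
legs marks/pins
 [[0.5016 0.2781 0.0207]
 [0.3345 0.2827 0.0238]
 [0.5496 0.3028 0.0096]
 [0.5555 0.2772 0.0102]]
set (119, 266) 0.4868 0.4089 size 0.0873 0.0185 yaw 0.225
set (486, 223) 0.5782 -0.3885 size 0.0507 0.0155 yaw 0.001
set (441, 320) 0.3628 -0.2911 size 0.0498 0.0175 yaw 0.005
set (494, 298) 0.4275 -0.4056 size 0.0856 0.017 yaw -0.112
```

```bash
cat >> h.py <<'E'
from scipy.optimize import minimize
LEG=np.array([[-60,-14],[2,-13],[4,-10.5],[60,-10.5],[60,30],[40,30],[40,10.5],[4,10.5],[2,13],[-60,14]])/1000
SET=np.array([[-45,-9],[19,-9],[19,-8],[45,-6],[45,6],[19,8],[19,9],[-45,9]])/1000
def world(poly,p,z):
    c,s_=np.cos(p[2]),np.sin(p[2]); w=poly@np.array([[c,s_],[-s_,c]])+p[:2]; return np.c_[w,np.full(len(w),z)]
def fgmask(c,kind):
    im=cv2.cvtColor(c["image"],cv2.COLOR_BGR2LAB).astype(int); L,A,B=im[...,0],im[...,1]-128,im[...,2]-128
    if kind=="set": return ((A>8)&(B>5)&(A>-20)).astype(np.uint8)
    return ((A>-12)&(B>22)).astype(np.uint8)
def fit(c,kind,p0,z0=0.0,win=45,mask=None):
    """p0 = pixel of centre, yaw guess; silhouettes of bottom+top prism union"""
    poly,h=(LEG,.024) if kind=="leg" else (SET,.018)
    m=fgmask(c,kind) if mask is None else mask
    u,v=int(p0[0]),int(p0[1]); x0,y0=max(u-win,0),max(v-win,0); m=m[y0:v+win,x0:u+win]
    n,l,st,ce=cv2.connectedComponentsWithStats(m); 
    d=[np.abs(np.argwhere(l==i)[:,::-1]-[u-x0,v-y0]).sum(1).min() if st[i,4]>40 else 1e9 for i in range(1,n)]
    m=(l==1+int(np.argmin(d))).astype(np.uint8); K=8
    M=cv2.resize(m*255,None,fx=K,fy=K,interpolation=cv2.INTER_LINEAR)>127
    def rend(p):
        o=np.zeros(M.shape,np.uint8)
        a=proj(c,world(poly,p,z0+.002)); b=proj(c,world(poly,p,z0+h-.002))
        for i in range(len(a)):
            j=(i+1)%len(a); cv2.fillConvexPoly(o,np.int32(((np.array([a[i],a[j],b[j],b[i]])-[x0,y0]+.5)*K)),1)
        for q in(a,b): cv2.fillPoly(o,[np.int32((q-[x0,y0]+.5)*K)],1)
        return o>0
    def cost(p): r=rend(p); return 1-(r&M).sum()/(r|M).sum()
    w=back(c,[p0[:2]],z0+h/2)[0]; best=None
    for dy in(-.15,0,.15):
        q=np.array([w[0],w[1],p0[2]+dy]); 
        r=minimize(cost,q,method="Nelder-Mead",options=dict(initial_simplex=q+np.array([[0,0,0],[.008,0,0],[0,.008,0],[0,0,.12]]),xatol=1e-4,fatol=1e-4,maxiter=250))
        if best is None or r.fun<best.fun: best=r
    return best.x,1-best.fun
def draw(c,im,poly,p,z,col):
    cv2.polylines(im,[np.int32(proj(c,world(poly,p,z))*2)],True,col,1)
E
cat > find.py <<'E'
from h import *
import sys
t=cam("top"); s=cam("scene")
I=[("leg",171,237,.15,"A"),("leg",168,315,.1,"B"),("leg",444,236,-.2,"C"),("set",119,266,.15,"s1"),("set",486,223,.05,"s2"),("set",441,320,.03,"s3"),("set",494,298,-.1,"s4")]
it=cv2.resize(t["image"],None,fx=2,fy=2); js=cv2.resize(s["image"],None,fx=2,fy=2)
for k,u,v,y,n in I:
    p,q=fit(t,k,(u,v,y)); print(n,p.round(4),"IoU",round(q,3))
    P=LEG if k=="leg" else SET; z=.024 if k=="leg" else .018
    draw(t,it,P,p,z,(255,0,0)); draw(s,js,P,p,z,(255,0,0)); draw(s,js,P,p,0,(0,0,255))
cv2.imwrite("pics/fit_t.png",np.hstack([it[380:720,200:420],it[380:720,820:1040]])); cv2.imwrite("pics/fit_s.png",np.hstack([js[260:560,340:640],js[460:760,820:1120]]))
E
python3 find.py
```

```text
A [0.5519 0.2895 0.2105] IoU 0.818
B [0.3809 0.2925 0.2187] IoU 0.8
C [ 0.5605 -0.2967 -0.2174] IoU 0.738
s1 [0.4862 0.41   0.2558] IoU 0.767
s2 [ 0.5907 -0.3894  0.0509] IoU 0.739
s3 [ 0.3806 -0.2896  0.0769] IoU 0.791
s4 [ 0.4266 -0.4074 -0.1434] IoU 0.763
```

View pics/fit_t.png

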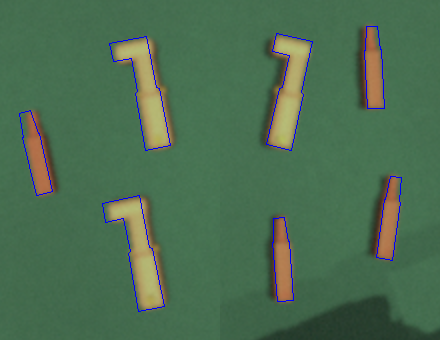

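View pics/fit_s.png

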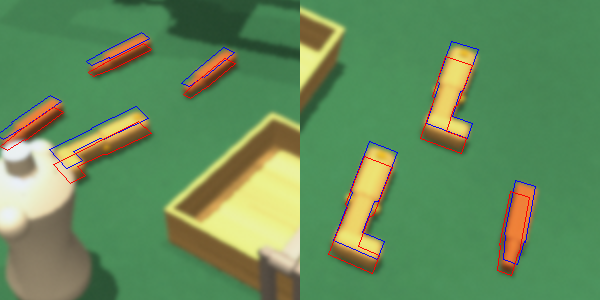

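Run:
```python
from h import *
to((.372,.0567,.235),.0707)
t=cam("top"); print("torso base approx", back(t,[(400,165)],.03), back(t,[(411,140)],.18))
```

```text
pos [ 0.2663 -0.5376  0.2265] shift [-358.5   -8.4 -485.7] F [-0.7 -0.2  0.7] op 93.0 t 0.4
toolx [-0.896 -0.444 -0.   ] tooly [-0.  0. -1.] toolz [ 0.444 -0.896 -0.   ]
turn about tool y: -1.182 (or 1.96 ) q6 -0.09 q1 -1.2
torso base approx [[ 0.7140179  -0.19508203  0.03      ]] [[ 0.73230415 -0.18508745  0.18      ]]
```

```bash
python3 -m inch '[[[0,0,0,0,-0.186,0],[0,0,0,0,-0.186,0],[0,0,0,0,-0.186,0],[0,0,0,0,-0.186,0],[0,0,0,0,-0.186,0],[0,0,0,0,-0.186,0],[0,0,0,0,-0.066,0]]]' 60
python3 -c "
from h import *
to((.372,.0567,.235),.0707)"
```

```text
t: 1.32
tool_pos: [0.2663, -0.5377, 0.2267]
orientation: [-1.244, 1.154, -1.154]
force: [-0.0, -0.7, -0.8]
opening: 0.0599
pos [ 0.2663 -0.5377  0.2267] shift [-584.8   -8.4  150. ] F [-0.  -0.7 -0.8] op 59.9 t 1.32
toolx [ 0.075 -0.997  0.   ] tooly [ 0. -0. -1.] toolz [0.997 0.075 0.   ]
turn about tool y: 0.004 (or -3.137 ) q6 -1.27 q1 -1.2
```

```bash
python3 -m inch '[[[-50,-1,25,0,0,0],[-50,-1,25,0,0,0],[-50,-1,25,0,0,0],[-50,-1,25,0,0,0],[-50,-1,20,0,0,0],[-50,-1,15,0,0,0],[-50,-1,10,0,0,0],[-50,-1,5,0,0,0]]]'
python3 -m inch '[[[-50,0,0,0,0,0],[-50,0,0,0,0,0],[-50,0,0,0,0,0],[-35,0,0,0,0,0],[0,0,0,0,0,0]]]'
python3 -c "
from h import *
to((.372,.0567,.13),.0707)
c=cam('top');crop(c,180,180,220,165,'b1');c=cam('scene');crop(c,260,80,200,150,'b1s')"
```

```text
t: 2.33
tool_pos: [0.3877, -0.1264, 0.2349]
orientation: [-1.242, 1.156, -1.157]
force: [0.8, -0.4, 0.4]
opening: 0.06
t: 2.95
tool_pos: [0.3742, 0.0584, 0.2349]
orientation: [-1.243, 1.153, -1.154]
force: [-0.1, 0.3, -0.4]
opening: 0.0598
pos [0.3742 0.0584 0.2349] shift [  1.5 104.9  -2.4] F [-0.1  0.3 -0.4] op 59.8 t 2.95
toolx [ 0.075 -0.997 -0.   ] tooly [ 0.001  0.    -1.   ] toolz [0.997 0.075 0.001]
turn about tool y: 0.004 (or -3.137 ) q6 -0.06 q1 0.02
```

View pics/b1.png

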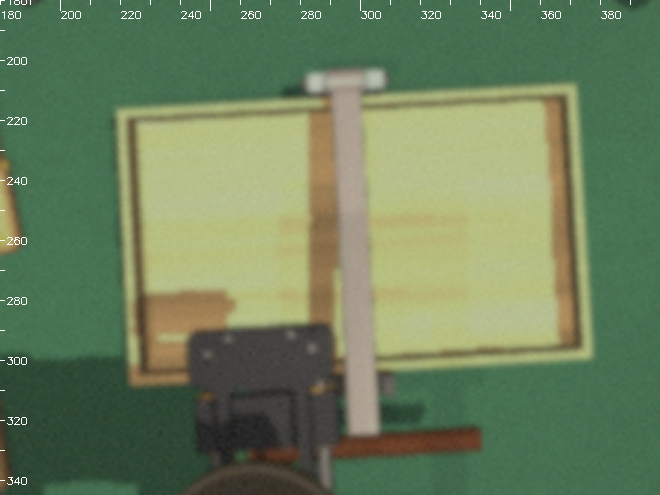

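View pics/b1s.png

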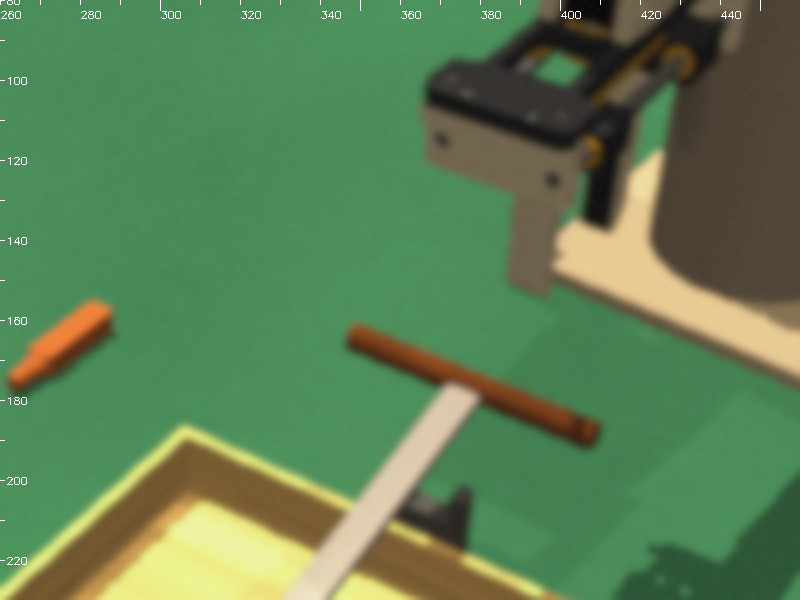

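The gripper is above the +y half of the handle, with the bar clear of it. I'll descend and pinch.

```bash
python3 -m inch '[[[1.5,40,-2.5,0,0,0],[0,40,0,0,0,0],[0,36,0,0,0,0],[0,0,0,0,0,0]]]'
python3 -m inch '[[[0,0,0,0,0,0],[0,0,0,0,0,0],[0,0,0,0,0,0],[0,0,0,0,0,0],[0,0,0,0,0,0],[0,0,0,0,0,0]]]' 0 30
python3 -c "
from h import *
to((.372,.0567,.119),.0707)
c=cam('scene');crop(c,260,80,200,150,'b2s')"
```

```text
t: 3.55
tool_pos: [0.3698, 0.0537, 0.116]
orientation: [-1.246, 1.162, -1.155]
force: [-0.5, 1.1, 0.1]
opening: 0.0599
t: 4.3
tool_pos: [0.3738, 0.055, 0.1193]
orientation: [-1.239, 1.154, -1.159]
force: [8.9, 0.9, -3.8]
opening: 0.0154
pos [0.3738 0.055  0.1193] shift [-1.9  0.3 -1.6] F [ 8.9  0.9 -3.8] op 15.4 t 4.3
toolx [ 0.071 -0.997  0.   ] tooly [ 0.004  0.    -1.   ] toolz [0.997 0.071 0.004]
turn about tool y: 0.0 (or -3.141 ) q6 -0.06 q1 0.01
```

View pics/b2s.png

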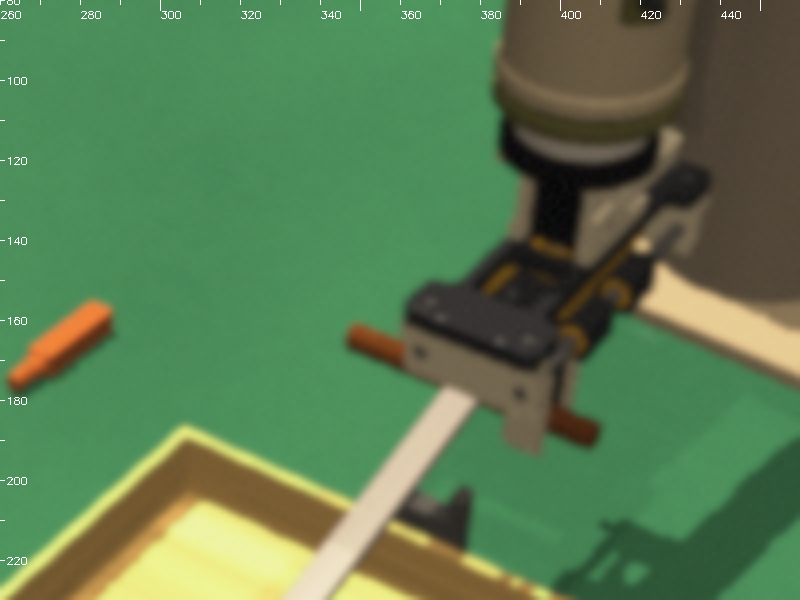

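```bash
python3 -m inch '[[[0,-31.4,9.5,0,0,0],[0,-29,13.1,0,0,0],[0,-27.1,16.8,0,0,0],[0,-24.6,20.1,0,0,0],[0,0,0,0,0,0]]]'
python3 -c "
from h import *
to((.372,.0567,.119),.0707)"
```

```text
t: 4.97
tool_pos: [0.432, 0.059, 0.2325]
orientation: [-1.242, 1.156, -1.157]
force: [-8.0, -1.6, 7.6]
opening: 0.0154
pos [0.432  0.059  0.2325] shift [ -2.1 113.4 -60. ] F [-8.  -1.6  7.6] op 15.4 t 4.97
toolx [ 0.071 -0.997  0.   ] tooly [ 0. -0. -1.] toolz [0.997 0.071 0.   ]
turn about tool y: 0.0 (or -3.141 ) q6 -0.05 q1 0.02
```

```bash
python3 -m inch '[[[0,-21.8,23.2,0,0,0],[0,-18.7,25.8,0,0,0],[0,-15.2,27.9,0,0,0],[0,-11.3,29.8,0,0,0],[0,-7.4,31,0,0,0],[0,-3,24.3,0,0,0],[0,-0.5,15,0,0,0],[0,0,0,0,0,0]]]'
python3 -c "
from h import *
to((.372,.0567,.119),.0707)
c=cam('scene');cv2.imwrite('pics/b3.png',c['image'])"
```

```text
t: 5.98
tool_pos: [0.6089, 0.0713, 0.3088]
orientation: [-1.241, 1.156, -1.158]
force: [2.6, -1.7, 2.7]
opening: 0.0153
pos [0.6089 0.0713 0.3088] shift [  -2.3  189.4 -237.6] F [ 2.6 -1.7  2.7] op 15.3 t 5.97
toolx [ 0.071 -0.997  0.001] tooly [ 0.001 -0.    -1.   ] toolz [0.997 0.071 0.001]
turn about tool y: 0.0 (or -3.142 ) q6 -0.04 q1 0.03
```

View pics/b3.png

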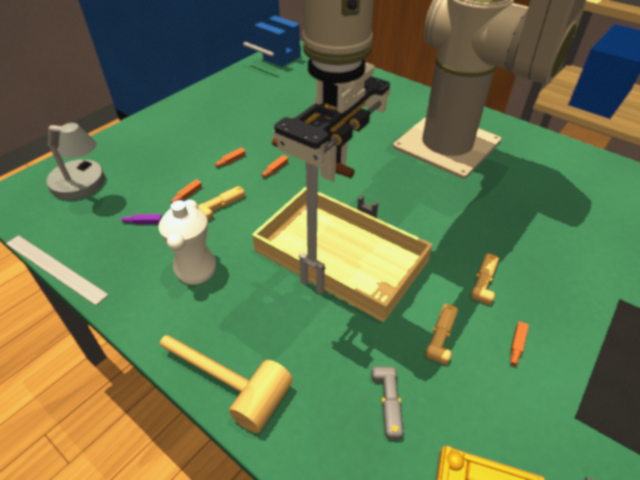

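Bar is upright (~1.55 rad). I'll lean it a bit further, then release and go up.

```bash
python3 -m inch '[[[0,0.5,15,0,0,0],[0,1,15,0,0,0],[0,0,0,0,0,0]]]'
python3 -m inch '[[[0,0,0,0,0,0],[0,0,0,0,0,0],[0,0,0,0,0,0],[0,-40,0,0,0,0],[0,-20,0,0,0,0]]]' 45
python3 -c "
from h import *
to((.572,.2938,.15),.2105+1.5708)
c=cam('scene');cv2.imwrite('pics/b4.png',c['image'])"; python3 find.py
```

```text
t: 6.4
tool_pos: [0.638, 0.0734, 0.3066]
orientation: [-1.242, 1.157, -1.157]
force: [2.0, -2.4, 2.3]
opening: 0.015
t: 7.02
tool_pos: [0.638, 0.0739, 0.3695]
orientation: [-1.24, 1.155, -1.158]
force: [-0.0, 0.5, 0.0]
opening: 0.045
pos [0.638  0.0739 0.3695] shift [-224.   219.4  -50.7] F [-0.   0.5  0. ] op 45.0 t 7.03
toolx [ 0.071 -0.997 -0.   ] tooly [ 0.002  0.    -1.   ] toolz [0.997 0.071 0.002]
turn about tool y: 1.432 (or -1.71 ) q6 -0.04 q1 0.04
A [0.5526 0.2859 0.1519] IoU 0.542
B [ 0.3827  0.3009 -0.05  ] IoU 0.0
C [ 0.5605 -0.2966 -0.23  ] IoU 0.734Traceback (most recent call last):
  File "find.py", line 7, in <module>
    p,q=fit(t,k,(u,v,y)); print(n,p.round(4),"IoU",round(q,3))
        ~~~^^^^^^^^^^^^^
  File "h.py", line 49, in fit
    m=(l==1+int(np.argmin(d))).astype(np.uint8); K=8
                ~~~~~~~~~^^^
    return _wrapfunc(a, 'argmin', axis=axis, out=out, **kwds)
    return _wrapit(obj, method, *args, **kwds)
    result = getattr(arr, method)(*args, **kwds)
ValueError: attempt to get argmin of an empty sequence
```

View pics/b4.png

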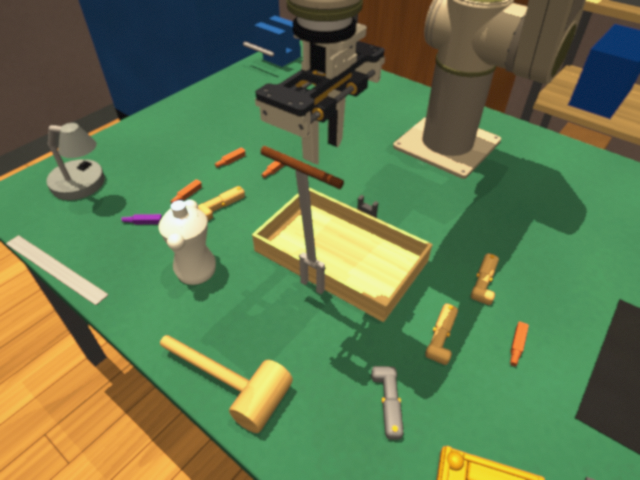

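```bash
python3 -m inch '[[[-50,0,-10,0,0,0],[-50,0,-10,0,0,0],[-50,0,-10,0,0,0],[-50,0,-10,0,0,0],[-24,0,-10,0,0,0],[0,0,0,0,0.186,0],[0,0,0,0,0.186,0],[0,0,0,0,0.186,0]]]' 60
python3 -m inch '[[[0,25,0,0,0.186,0],[0,50,0,0,0.186,0],[0,50,0,0,0.186,0],[0,50,0,0,0.186,0],[0,40,0,0,0.13,0],[0,0,0,0,0,0]]]' 
python3 -c "
from h import *
to((.5715,.2937,.012),.2105+1.5708)
c=cam('scene');crop(c,370,180,200,200,'a1')
c=cam('top');crop(c,100,180,200,150,'a1t')"
```

```text
t: 8.18
tool_pos: [0.5714, 0.2937, 0.3649]
orientation: [-0.937, 1.563, -1.562]
force: [-0.5, 0.1, 0.9]
opening: 0.0599
t: 8.93
tool_pos: [0.5682, 0.292, 0.1459]
orientation: [-0.235, 2.112, -2.118]
force: [0.6, 0.3, -0.7]
opening: 0.06
pos [0.5682 0.292  0.1459] shift [ -5.  133.8  -1.2] F [ 0.6  0.3 -0.7] op 60.0 t 8.93
toolx [-0.978 -0.209  0.011] tooly [-0.01  -0.004 -1.   ] toolz [ 0.209 -0.978  0.002]
turn about tool y: 0.0 (or -3.141 ) q6 1.75 q1 0.39
```

View pics/a1.png

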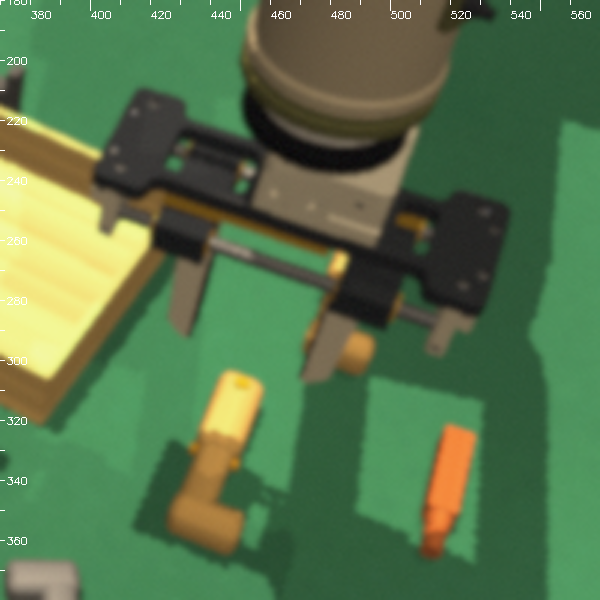

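View pics/a1t.png

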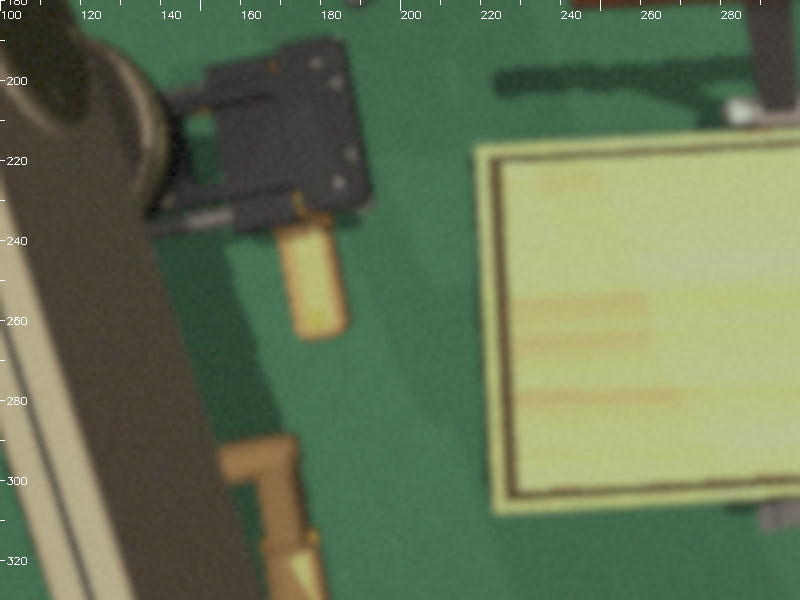

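```bash
python3 -m inch '[[[-5,45,-1,0,0,0],[0,45,0,0,0,0],[0,30,0,0,0,0],[0,12,0,0,0,0],[0,0,0,0,0,0]]]' 
python3 -c "
from h import *
to((.5715,.2937,.012),.2105+1.5708)"
```

```text
t: 9.65
tool_pos: [0.5776, 0.296, 0.0215]
orientation: [-0.222, 2.11, -2.109]
force: [-0.2, 0.6, -0.4]
opening: 0.0601
pos [0.5776 0.296  0.0215] shift [6.5 9.5 0.9] F [-0.2  0.6 -0.4] op 60.1 t 9.65
toolx [-0.978 -0.209 -0.001] tooly [ 0.001  0.001 -1.   ] toolz [ 0.209 -0.978 -0.   ]
turn about tool y: 0.0 (or -3.141 ) q6 1.75 q1 0.39
```

```bash
python3 -m inch '[[[6,8,0,0,0,0],[0,0,0,0,0,0],[0,0,0,0,0,0]]]' 
python3 -c "
from h import *
to((.5715,.2937,.012),.2105+1.5708)"
```

```text
t: 10.02
tool_pos: [0.5712, 0.2946, 0.0129]
orientation: [-0.221, 2.111, -2.11]
force: [-0.1, 0.3, -0.3]
opening: 0.0599
pos [0.5712 0.2946 0.0129] shift [-0.1  0.9  0.9] F [-0.1  0.3 -0.3] op 59.9 t 10.03
toolx [-0.978 -0.208 -0.001] tooly [ 0.001  0.    -1.   ] toolz [ 0.208 -0.978 -0.   ]
turn about tool y: -0.0 (or 3.141 ) q6 1.76 q1 0.4
```

```bash
python3 -m inch '[[[0,0,0,0,0,0],[0,0,0,0,0,0],[0,0,0,0,0,0],[0,0,0,0,0,0],[0,0,0,0,0,0]]]' 0 30
python3 -m inch '[[[0,-30,0,0,0,0],[0,-40,0,0,0,0],[0,-40,0,0,0,0],[0,0,0,0,0,0]]]' 
python3 -c "
from h import *
to((.5221,.1354,.019),.0707+1.5708)
c=cam('scene');crop(c,370,180,200,200,'a2')"
```

```text
t: 10.65
tool_pos: [0.5709, 0.2943, 0.0121]
orientation: [-0.222, 2.111, -2.111]
force: [0.4, -0.9, 0.1]
opening: 0.021
t: 11.15
tool_pos: [0.5737, 0.2956, 0.127]
orientation: [-0.214, 2.11, -2.105]
force: [-0.5, -0.4, 0.1]
opening: 0.0207
pos [0.5737 0.2956 0.127 ] shift [ 84.6 107.2 146.1] F [-0.5 -0.4  0.1] op 20.7 t 11.15
toolx [-0.978 -0.208 -0.008] tooly [ 0.007  0.003 -1.   ] toolz [ 0.208 -0.978 -0.002]
turn about tool y: 0.139 (or -3.002 ) q6 1.76 q1 0.4
```

View pics/a2.png

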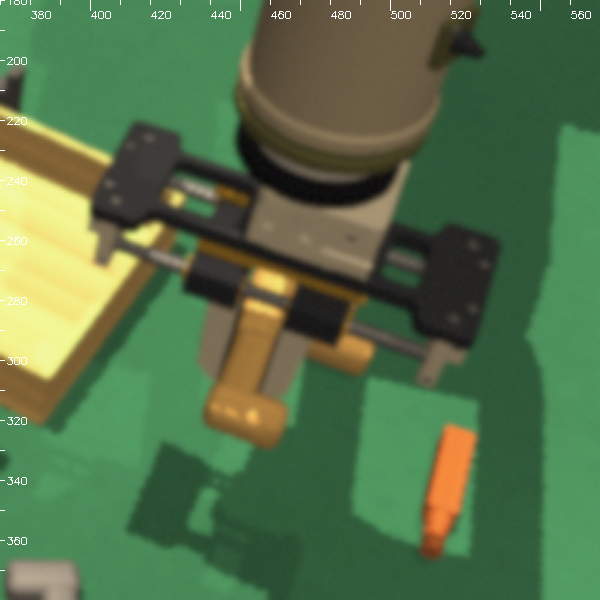

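Leg A is held level and the fingers sit between its knee pins and foot. I'll carry it over the tray.

```bash
python3 -m inch '[[[20,0,40,0,0.07,0],[20,0,40,0,0.07,0],[20,0,35,0,0,0],[15,0,25,0,0,0],[0,0,0,0,0,0],[0,0,0,0,0,0]]]' 
python3 -c "
from h import *
to((.5221,.1354,.019),.0707+1.5708)"
```

```text
t: 11.95
tool_pos: [0.5143, 0.1466, 0.1211]
orientation: [-0.077, 2.187, -2.187]
force: [0.7, 0.5, -0.1]
opening: 0.021
pos [0.5143 0.1466 0.1211] shift [ -7.1 102.1  11.8] F [ 0.7  0.5 -0.1] op 21.0 t 11.95
toolx [-0.998 -0.069  0.001] tooly [-0.001  0.    -1.   ] toolz [ 0.069 -0.998 -0.   ]
turn about tool y: -0.001 (or 3.14 ) q6 1.68 q1 0.18
```

```bash
python3 -m inch '[[[-7,0,12,0,0,0],[0,30,0,0,0,0],[0,30,0,0,0,0],[0,20,0,0,0,0],[0,0,0,0,0,0],[0,0,0,0,0,0]]]' 
python3 -c "
from h import *
to((.5221,.1354,.019),.0707+1.5708)
c=cam('scene');crop(c,240,150,250,180,'a3')"
```

```text
t: 12.7
tool_pos: [0.5234, 0.135, 0.0429]
orientation: [-0.076, 2.185, -2.185]
force: [-0.1, 0.6, 0.3]
opening: 0.0209
pos [0.5234 0.135  0.0429] shift [ 1.3 23.9 -0.5] F [-0.1  0.6  0.3] op 20.9 t 12.7
toolx [-0.998 -0.07  -0.001] tooly [ 0.001  0.    -1.   ] toolz [ 0.07  -0.998 -0.   ]
turn about tool y: -0.001 (or 3.141 ) q6 1.66 q1 0.16
```

View pics/a3.png

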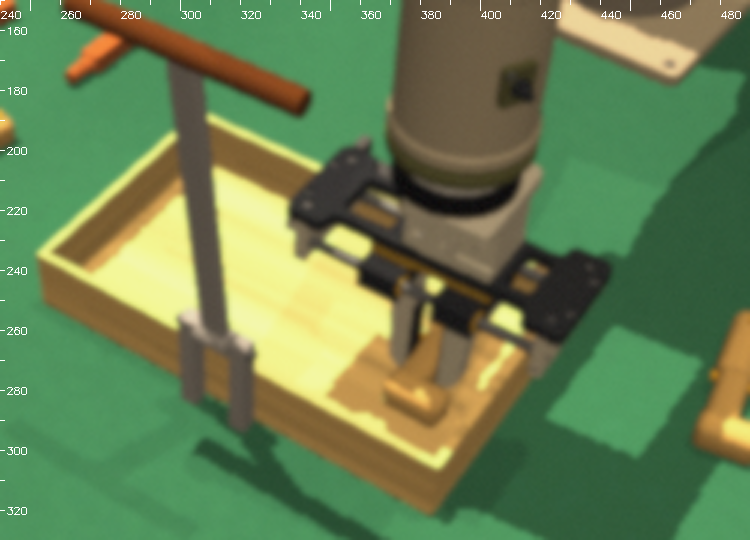

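```bash
python3 -m inch '[[[1,15,0,0,0,0],[0,8,0,0,0,0],[0,0,0,0,0,0],[0,0,0,0,0,0]]]' 
python3 -c "
from h import *
to((.5221,.1354,.019),.0707+1.5708)"
```

```text
t: 13.25
tool_pos: [0.5213, 0.1348, 0.0188]
orientation: [-0.077, 2.186, -2.186]
force: [-0.5, 0.8, -0.5]
opening: 0.0207
pos [0.5213 0.1348 0.0188] shift [-0.9 -0.2 -0.5] F [-0.5  0.8 -0.5] op 20.7 t 13.25
toolx [-0.998 -0.07   0.001] tooly [-0.001 -0.    -1.   ] toolz [ 0.07  -0.998  0.   ]
turn about tool y: -0.001 (or 3.141 ) q6 1.66 q1 0.16
```

```bash
python3 -m inch '[[[0,0,0,0,0,0],[0,0,0,0,0,0],[0,-20,0,0,0,0],[0,-40,0,0,0,0],[0,-40,0,0,0,0],[0,-20,0,0,0,0],[0,0,0,0,0,0]]]' 33
python3 -c "
from h import *
to((.4004,.2968,.012),.2187+1.5708)
c=cam('top');crop(c,100,180,200,165,'a4');c=cam('scene');crop(c,370,180,200,200,'a4s')"
```

```text
t: 14.12
tool_pos: [0.5231, 0.1351, 0.1414]
orientation: [-0.072, 2.184, -2.183]
force: [-0.4, -0.8, 0.4]
opening: 0.0332
pos [0.5231 0.1351 0.1414] shift [ 111.7  129.  -169.8] F [-0.4 -0.8  0.4] op 33.2 t 14.12
toolx [-0.998 -0.07  -0.004] tooly [ 0.004  0.001 -1.   ] toolz [ 0.07  -0.998 -0.   ]
turn about tool y: -0.149 (or 2.993 ) q6 1.66 q1 0.16
```

View pics/a4.png

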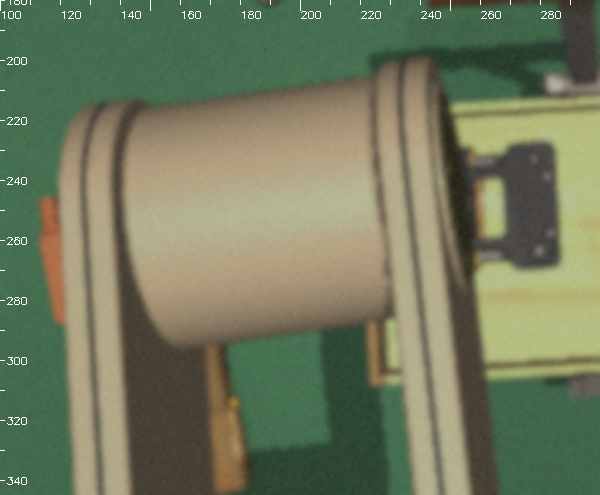

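View pics/a4s.png

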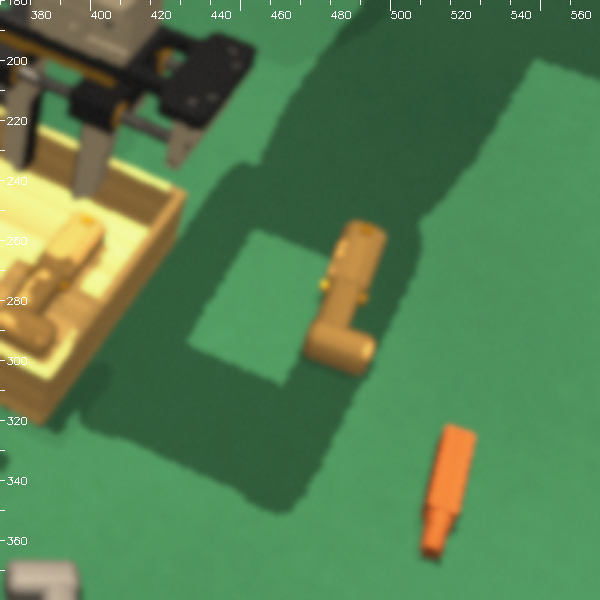

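Leg A lies in the tray, and leg B hasn't moved (its mark is still at (492,257)). On to B.

```bash
python3 -m inch '[[[30,0,-45,0,-0.075,0],[30,0,-45,0,-0.074,0],[30,0,-40,0,0,0],[15,0,-30,0,0,0],[0,20,0,0,0,0],[0,0,0,0,0,0]]]' 60
python3 -c "
from h import *
to((.4004,.2968,.012),.2187+1.5708)
c=cam('scene');crop(c,370,180,200,200,'a5s')"
```

```text
t: 14.98
tool_pos: [0.3908, 0.2755, 0.116]
orientation: [-0.238, 2.105, -2.11]
force: [-0.0, -1.2, -0.5]
opening: 0.0596
pos [0.3908 0.2755 0.116 ] shift [-14.6 103.9 -18.8] F [-0.  -1.2 -0.5] op 59.6 t 14.97
toolx [-0.976 -0.218  0.006] tooly [-0.005 -0.003 -1.   ] toolz [ 0.218 -0.976  0.002]
turn about tool y: 0.001 (or -3.14 ) q6 1.86 q1 0.51
```

View pics/a5s.png

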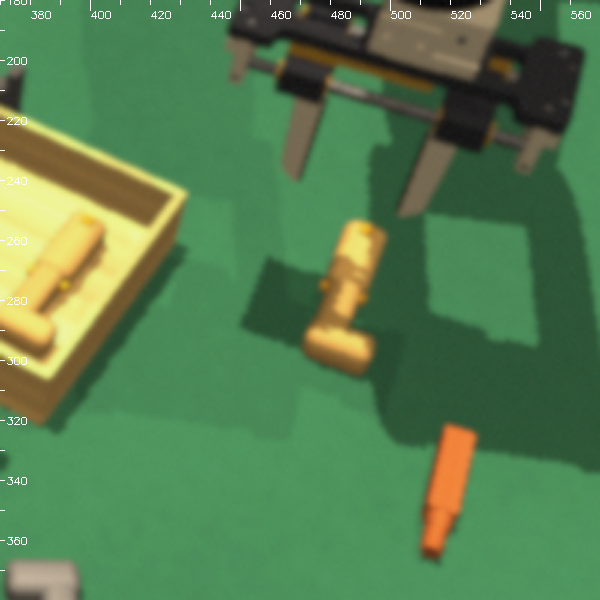

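```bash
python3 -m inch '[[[-14,20,-19,0,0,0],[0,30,0,0,0,0],[0,25,0,0,0,0],[0,15,0,0,0,0],[0,0,0,0,0,0],[0,0,0,0,0,0]]]'
python3 -c "
from h import *
to((.4004,.2968,.012),.2187+1.5708)"
```

```text
t: 15.78
tool_pos: [0.4036, 0.2983, 0.0302]
orientation: [-0.229, 2.106, -2.105]
force: [-0.5, -0.4, 0.5]
opening: 0.0598
pos [0.4036 0.2983 0.0302] shift [ 3.4 18.2  0.8] F [-0.5 -0.4  0.5] op 59.8 t 15.78
toolx [-0.976 -0.217 -0.001] tooly [ 0.001  0.001 -1.   ] toolz [ 0.217 -0.976 -0.   ]
turn about tool y: -0.0 (or 3.141 ) q6 1.89 q1 0.53
```

```bash
python3 -m inch '[[[3,18,1,0,0,0],[0,0,0,0,0,0],[0,0,0,0,0,0]]]'
python3 -m inch '[[[0,0,0,0,0,0],[0,0,0,0,0,0],[0,0,0,0,0,0],[0,0,0,0,0,0],[0,0,0,0,0,0]]]' 0 30
python3 -m inch '[[[0,-30,0,0,0,0],[0,-40,0,0,0,0],[0,-45,0,0,0,0],[0,0,0,0,0,0]]]' 
python3 -c "
from h import *
to((.526,.0806,.019),.0707+1.5708)
c=cam('scene');crop(c,370,150,200,200,'a6')"
```

```text
t: 16.15
tool_pos: [0.3997, 0.2963, 0.0109]
orientation: [-0.232, 2.106, -2.106]
force: [0.4, 0.2, 0.5]
opening: 0.0597
t: 16.77
tool_pos: [0.4, 0.2964, 0.0112]
orientation: [-0.231, 2.106, -2.106]
force: [1.2, 0.4, 0.4]
opening: 0.021
t: 17.27
tool_pos: [0.4026, 0.2979, 0.1305]
orientation: [-0.223, 2.106, -2.099]
force: [0.8, 0.9, -0.8]
opening: 0.021
pos [0.4026 0.2979 0.1305] shift [-72.4 111.5 239.2] F [ 0.8  0.9 -0.8] op 21.0 t 17.27
toolx [-0.976 -0.217 -0.007] tooly [ 0.007  0.004 -1.   ] toolz [ 0.217 -0.976 -0.002]
turn about tool y: 0.148 (or -2.993 ) q6 1.89 q1 0.53
```

View pics/a6.png

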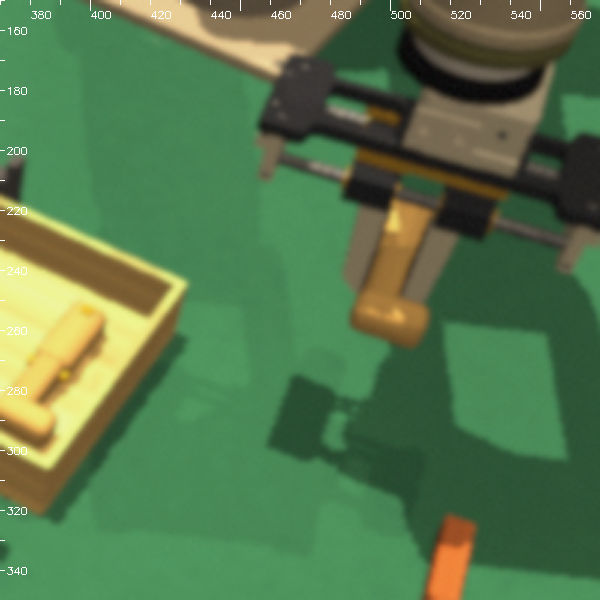

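```bash
python3 -m inch '[[[-20,-5,45,0,0.074,0],[-20,-5,45,0,0.074,0],[-20,0,45,0,0,0],[-20,0,45,0,0,0],[-5,0,30,0,0,0],[0,0,0,0,0,0],[0,0,0,0,0,0]]]' 
python3 -c "
from h import *
to((.526,.0806,.019),.0707+1.5708)"
```

```text
t: 18.2
tool_pos: [0.5079, 0.099, 0.1347]
orientation: [-0.08, 2.187, -2.186]
force: [-0.1, 0.5, -1.6]
opening: 0.0206
pos [0.5079 0.099  0.1347] shift [-17.  115.7  19.7] F [-0.1  0.5 -1.6] op 20.6 t 18.2
toolx [-0.998 -0.07   0.002] tooly [-0.002  0.    -1.   ] toolz [ 0.07  -0.998 -0.   ]
turn about tool y: -0.0 (or 3.141 ) q6 1.59 q1 0.09
```

```bash
python3 -m inch '[[[-17,0,20,0,0,0],[0,30,0,0,0,0],[0,30,0,0,0,0],[0,20,0,0,0,0],[0,0,0,0,0,0],[0,0,0,0,0,0]]]' 
python3 -c "
from h import *
to((.526,.0806,.019),.0707+1.5708)
c=cam('scene');crop(c,240,150,250,180,'a7')"
```

```text
t: 18.95
tool_pos: [0.5275, 0.0807, 0.0568]
orientation: [-0.078, 2.185, -2.184]
force: [-0.6, 0.4, -0.5]
opening: 0.0209
pos [0.5275 0.0807 0.0568] shift [ 1.6 37.8 -0. ] F [-0.6  0.4 -0.5] op 20.9 t 18.95
toolx [-0.997 -0.072 -0.001] tooly [ 0.001  0.    -1.   ] toolz [ 0.072 -0.997 -0.   ]
turn about tool y: 0.001 (or -3.14 ) q6 1.55 q1 0.06
```

View pics/a7.png

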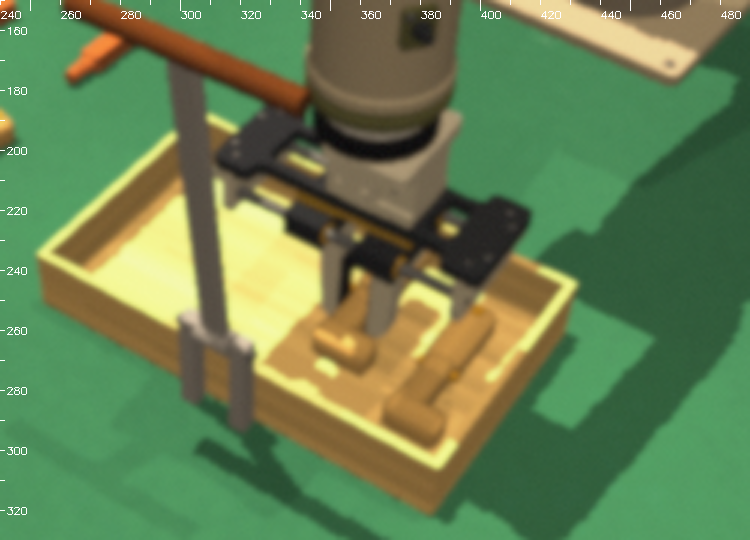

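```bash
python3 -m inch '[[[1,20,0,0,0,0],[0,17,0,0,0,0],[0,0,0,0,0,0],[0,0,0,0,0,0]]]' 
python3 -m inch '[[[0,0,0,0,0,0],[0,0,0,0,0,0],[0,-20,0,0,0,0],[0,-40,0,0,0,0],[0,-40,0,0,0,0],[0,-20,0,0,0,0],[0,0,0,0,0,0]]]' 33
python3 -c "
from h import *
to((.477,.407,.011),.24+1.5708)
c=cam('scene');crop(c,240,150,250,180,'a8')"
```

```text
t: 19.5
tool_pos: [0.5266, 0.0798, 0.0196]
orientation: [-0.077, 2.185, -2.185]
force: [-0.4, -0.2, -0.4]
opening: 0.021
t: 20.38
tool_pos: [0.528, 0.0799, 0.1415]
orientation: [-0.072, 2.183, -2.183]
force: [0.8, 0.1, -0.2]
opening: 0.0329
pos [0.528  0.0799 0.1415] shift [  28.3  130.4 -329.9] F [ 0.8  0.1 -0.2] op 32.9 t 20.38
toolx [-0.997 -0.071 -0.005] tooly [ 0.005  0.    -1.   ] toolz [ 0.071 -0.997  0.   ]
turn about tool y: -0.169 (or 2.972 ) q6 1.55 q1 0.05
```

View pics/a8.png

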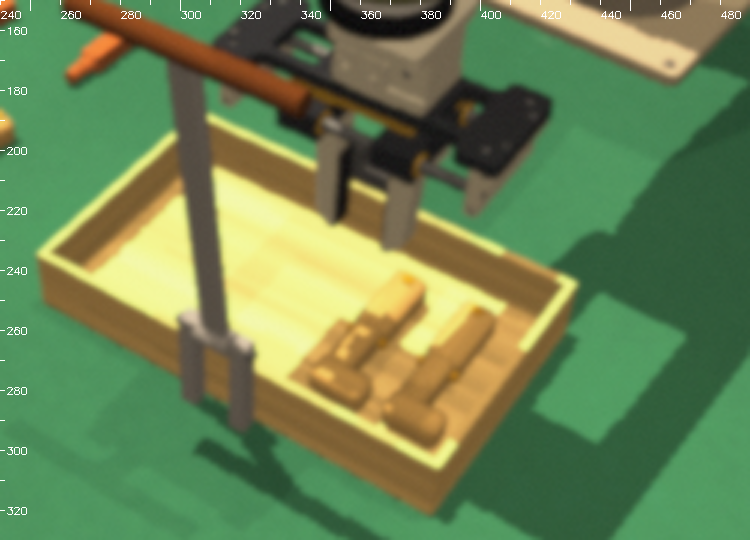

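Both legs are flat in the tray, parallel and apart. Next is set s1 on the left.

```bash
python3 -m inch '[[[0,0,-50,0,-0.085,0],[10,0,-50,0,-0.084,0],[15,0,-50,0,0,0],[15,0,-50,0,0,0],[20,0,-50,0,0,0],[20,0,-40,0,0,0],[0,0,0,0,0,0],[0,0,0,0,0,0]]]' 50
python3 -c "
from h import *
to((.4787,.4076,.011),.24+1.5708)
c=cam('scene');crop(c,420,220,200,160,'s1a')
hsv=cv2.cvtColor(c['image'],cv2.COLOR_BGR2HSV)"
```

```text
t: 21.42
tool_pos: [0.3916, 0.3448, 0.1378]
orientation: [-0.255, 2.093, -2.096]
force: [0.1, -0.5, -0.3]
opening: 0.0501
pos [0.3916 0.3448 0.1378] shift [-99.8 126.6 -40.4] F [ 0.1 -0.5 -0.3] op 50.1 t 21.43
toolx [-0.971 -0.238  0.002] tooly [-0.001 -0.002 -1.   ] toolz [ 0.238 -0.971  0.001]
turn about tool y: 0.0 (or -3.141 ) q6 1.95 q1 0.62
```

View pics/s1a.png

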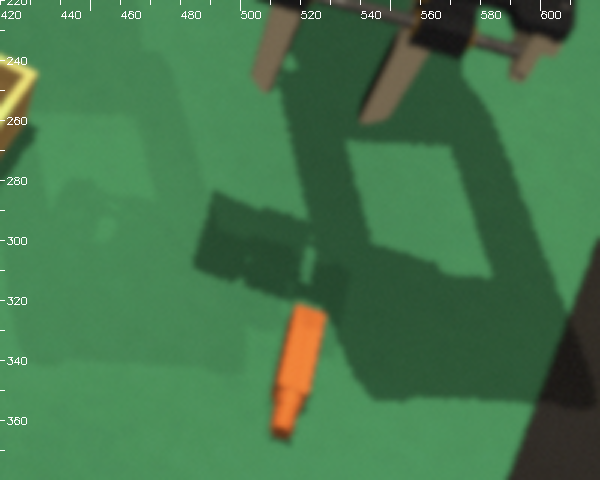

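```bash
python3 -m inch '[[[-50,20,-20,0,0,0],[-50,20,-20,0,0,0],[0,20,0,0,0,0],[0,15,0,0,0,0],[0,0,0,0,0,0],[0,0,0,0,0,0]]]'
python3 -c "
from h import *
to((.4787,.4076,.011),.24+1.5708)
c=cam('scene');crop(c,420,220,200,160,'s1b')
c=cam('top');crop(c,80,220,100,75,'s1t')"
```

```text
t: 22.22
tool_pos: [0.4799, 0.408, 0.0657]
orientation: [-0.25, 2.094, -2.092]
force: [0.5, -0.5, 0.2]
opening: 0.0502
pos [0.4799 0.408  0.0657] shift [ 1.4 54.7  0.2] F [ 0.5 -0.5  0.2] op 50.2 t 22.23
toolx [-0.971 -0.237 -0.002] tooly [ 0.002  0.001 -1.   ] toolz [ 0.237 -0.971 -0.001]
turn about tool y: -0.0 (or 3.141 ) q6 1.95 q1 0.62
```

View pics/s1b.png

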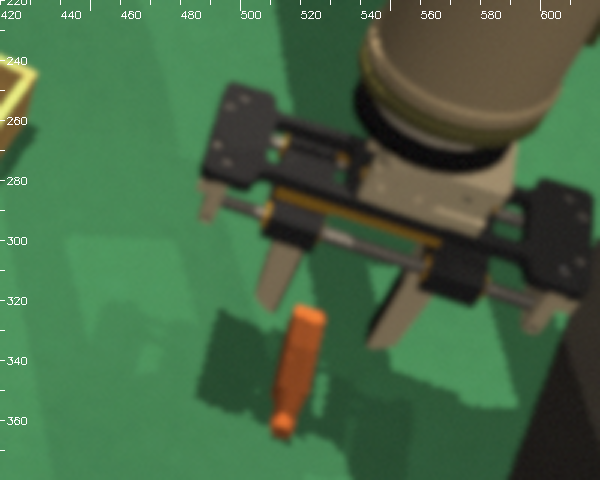

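View pics/s1t.png

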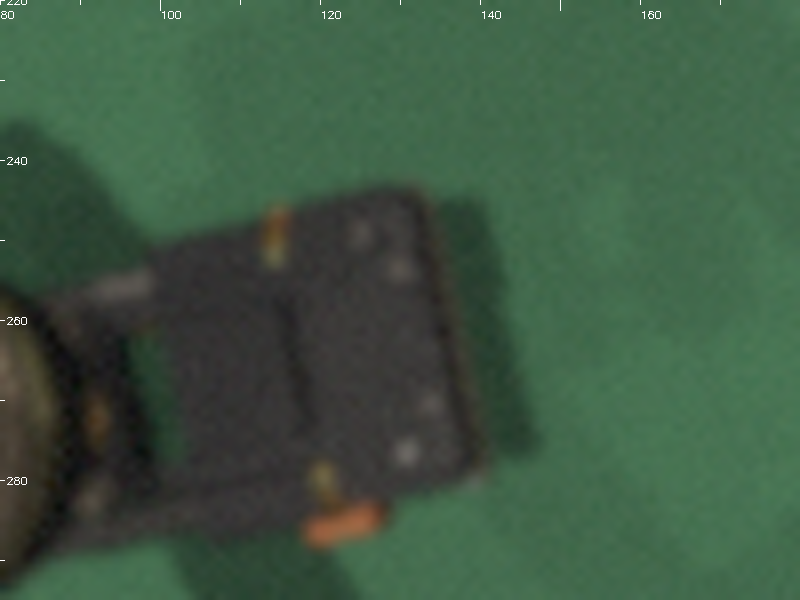

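```bash
python3 -m inch '[[[1,30,0,0,0,0],[0,24.5,0,0,0,0],[0,0,0,0,0,0],[0,0,0,0,0,0]]]'
python3 -m inch '[[[0,0,0,0,0,0],[0,0,0,0,0,0],[0,0,0,0,0,0],[0,0,0,0,0,0],[0,0,0,0,0,0]]]' 0 40
python3 -m inch '[[[0,-30,0,0,0,0],[0,-40,0,0,0,0],[0,-45,0,0,0,0],[0,0,0,0,0,0]]]' 
python3 -c "
from h import *
to((.5365,.0312,.018),.0707+1.5708)
c=cam('scene');crop(c,420,200,200,160,'s1c')"
```

```text
t: 22.82
tool_pos: [0.479, 0.4082, 0.0108]
orientation: [-0.251, 2.094, -2.093]
force: [-0.1, -0.3, 0.7]
opening: 0.0499
t: 23.45
tool_pos: [0.4787, 0.4078, 0.0097]
orientation: [-0.252, 2.094, -2.094]
force: [0.3, -0.4, 1.4]
opening: 0.0176
t: 23.95
tool_pos: [0.4813, 0.4097, 0.1298]
orientation: [-0.244, 2.095, -2.087]
force: [-1.2, 0.5, -0.5]
opening: 0.0174
pos [0.4813 0.4097 0.1298] shift [ 37.1 110.3 381.2] F [-1.2  0.5 -0.5] op 17.4 t 23.95
toolx [-0.971 -0.238 -0.008] tooly [ 0.007  0.005 -1.   ] toolz [ 0.238 -0.971 -0.003]
turn about tool y: 0.169 (or -2.972 ) q6 1.96 q1 0.62
```

View pics/s1c.png

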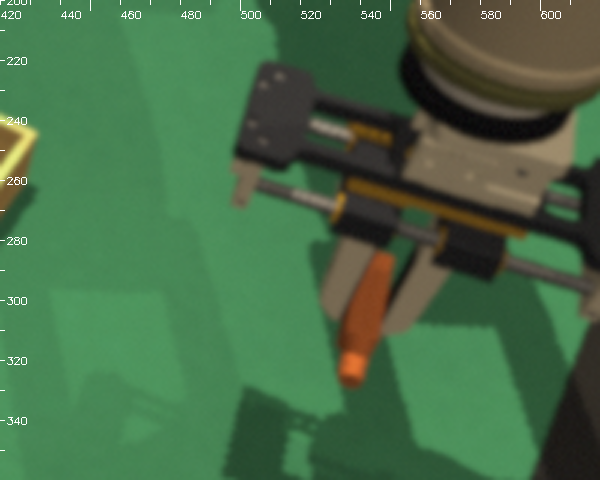

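```bash
python3 -m inch '[[[0,0,50,0,0.085,0],[0,0,50,0,0.084,0],[0,0,50,0,0,0],[0,0,50,0,0,0],[0,0,50,0,0,0],[0,0,50,0,0,0],[0,0,0,0,0,0],[0,0,0,0,0,0]]]' 
python3 -c "
from h import *
to((.5365,.0312,.018),.0707+1.5708)"
```

```text
t: 25.0
tool_pos: [0.5115, 0.1105, 0.1232]
orientation: [-0.079, 2.187, -2.187]
force: [-0.3, 0.1, -2.0]
opening: 0.0181
pos [0.5115 0.1105 0.1232] shift [-19.7 105.1  80.9] F [-0.3  0.1 -2. ] op 18.1 t 25.0
toolx [-0.998 -0.07   0.002] tooly [-0.002  0.    -1.   ] toolz [ 0.07  -0.998 -0.   ]
turn about tool y: -0.001 (or 3.141 ) q6 1.62 q1 0.11
```

```bash
python3 -m inch '[[[-10,0,40,0,0,0],[-10,0,41,0,0,0],[0,30,0,0,0,0],[0,30,0,0,0,0],[0,0,0,0,0,0],[0,0,0,0,0,0]]]' 
python3 -c "
from h import *
to((.5365,.0312,.018),.0707+1.5708)
c=cam('scene');crop(c,240,150,250,180,'s1d')"
```

```text
t: 25.75
tool_pos: [0.5384, 0.0319, 0.0653]
orientation: [-0.079, 2.185, -2.184]
force: [0.7, -0.6, -1.7]
opening: 0.0177
pos [0.5384 0.0319 0.0653] shift [ 2.  47.3  0.6] F [ 0.7 -0.6 -1.7] op 17.7 t 25.75
toolx [-0.997 -0.072 -0.   ] tooly [ 0.  0. -1.] toolz [ 0.072 -0.997 -0.   ]
turn about tool y: 0.001 (or -3.14 ) q6 1.46 q1 -0.04
```

View pics/s1d.png

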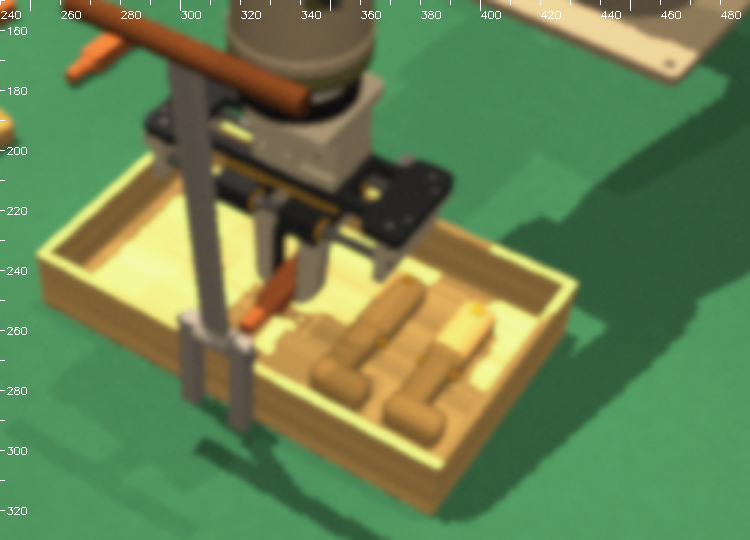

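```bash
python3 -m inch '[[[2,25,0,0,0,0],[0,22,0,0,0,0],[0,0,0,0,0,0],[0,0,0,0,0,0]]]' 
python3 -m inch '[[[0,0,0,0,0,0],[0,0,0,0,0,0],[0,-20,0,0,0,0],[0,-40,0,0,0,0],[0,-40,0,0,0,0],[0,-20,0,0,0,0],[0,0,0,0,0,0]]]' 28
python3 -c "
from h import *
to((.3726,-.2902,.011),.06+1.5708)
c=cam('scene');crop(c,240,150,250,180,'s1e')
cv2.imwrite('pics/top5.png',cam('top')['image'])"
```

```text
t: 26.3
tool_pos: [0.5374, 0.031, 0.0194]
orientation: [-0.075, 2.184, -2.184]
force: [1.0, 0.7, -0.9]
opening: 0.0171
t: 27.18
tool_pos: [0.5379, 0.0308, 0.1402]
orientation: [-0.072, 2.183, -2.183]
force: [0.6, 0.3, -0.3]
opening: 0.0279
pos [0.5379 0.0308 0.1402] shift [188.2 128.5 308.4] F [ 0.6  0.3 -0.3] op 27.9 t 27.18
toolx [-0.997 -0.071 -0.005] tooly [ 0.005 -0.    -1.   ] toolz [ 0.071 -0.997  0.001]
turn about tool y: 0.011 (or -3.131 ) q6 1.46 q1 -0.04
```

View pics/s1e.png

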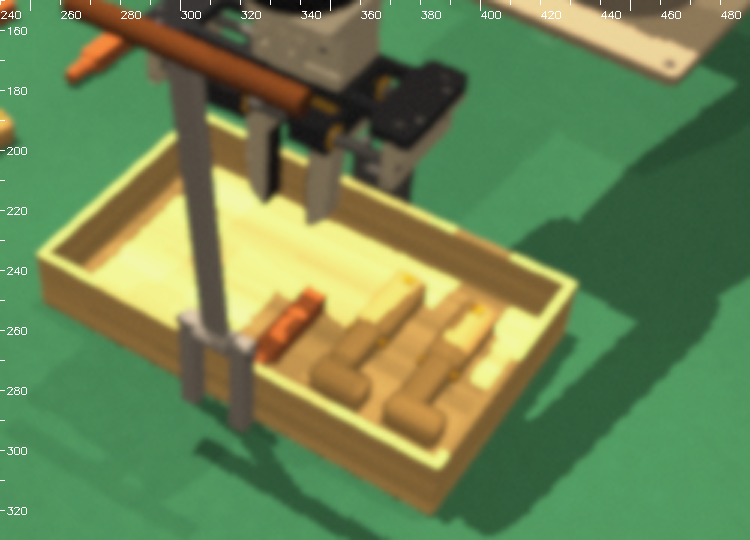

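View pics/top5.png

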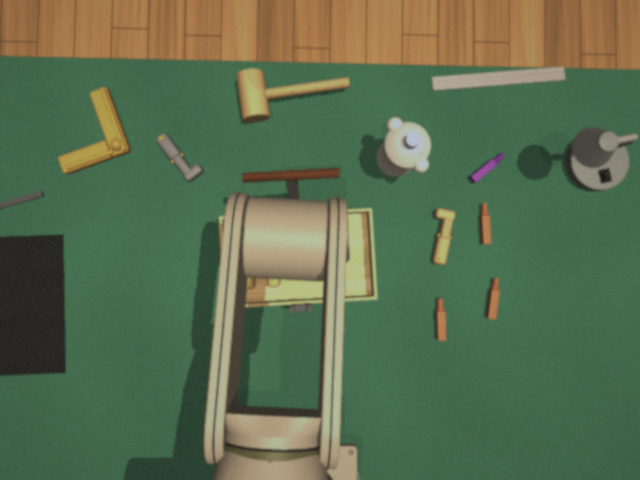

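Run:
```python
from h import *
t=cam("top")
for n,a,b in[("s2",(484,202.7),(486.7,244.3)),("s3",(440,298.3),(441.7,341)),("s4",(496.3,277.7),(492,319.7))]:
    p=back(t,[a,b],.012); d=p[0]-p[1]; print(n,p.mean(0).round(4),np.linalg.norm(d).round(4),np.arctan2(d[1],d[0]).round(3))
for n,u,v,y in[("s2",486,223,.05),("s3",441,320,.03),("s4",494,298,-.1)]:
    p,q=fit(t,"set",(u,v,y)); print(n,p.round(4),round(q,3), "grip -8:",(p[:2]-.008*np.array([np.cos(p[2]),np.sin(p[2])])).round(4))
```

```text
s2 [ 0.5914 -0.3882  0.012 ] 0.0918 0.066
s3 [ 0.3799 -0.2907  0.012 ] 0.0926 0.045
s4 [ 0.4269 -0.4078  0.012 ] 0.0921 -0.103
s2 [ 0.5914 -0.3891  0.061 ] 0.758 grip -8: [ 0.5834 -0.3895]
s3 [ 0.3801 -0.2899  0.0771] 0.774 grip -8: [ 0.3721 -0.2905]
s4 [ 0.4278 -0.4072 -0.1249] 0.758 grip -8: [ 0.4198 -0.4062]
```

```bash
python3 -m inch '[[[25,0,45,0,0.011,0],[28,0,45,0,0,0],[28,0,45,0,0,0],[28,0,45,0,0,0],[28,0,45,0,0,0],[28,20,45,0,0,0],[22,20,38,0,0,0],[0,0,0,0,0,0]]]' 50
python3 -c "
from h import *
to((.3721,-.2905,.011),.06+1.5708)
c=cam('scene');crop(c,180,100,200,160,'s3a')"
```

```text
t: 28.32
tool_pos: [0.3651, -0.2886, 0.0943]
orientation: [-0.066, 2.199, -2.191]
force: [0.7, 0.6, -0.6]
opening: 0.0503
pos [ 0.3651 -0.2886  0.0943] shift [-7.2 83.3  2.6] F [ 0.7  0.6 -0.6] op 50.3 t 28.32
toolx [-0.998 -0.056  0.004] tooly [-0.004  0.003 -1.   ] toolz [ 0.056 -0.998 -0.004]
turn about tool y: -0.004 (or 3.137 ) q6 0.74 q1 -0.78
```

View pics/s3a.png

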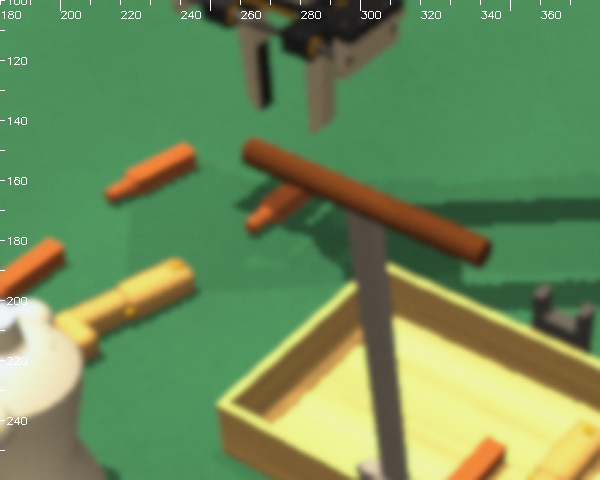

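```bash
python3 -m inch '[[[-7,25,2.5,0,0,0],[0,35,0,0,0,0],[0,23,0,0,0,0],[0,0,0,0,0,0],[0,0,0,0,0,0]]]'
python3 -c "
from h import *
to((.3721,-.2905,.011),.06+1.5708)"
```

```text
t: 29.0
tool_pos: [0.3763, -0.2899, 0.0155]
orientation: [-0.066, 2.19, -2.191]
force: [0.2, -1.4, -0.2]
opening: 0.0499
pos [ 0.3763 -0.2899  0.0155] shift [4.2 4.5 0.3] F [ 0.2 -1.4 -0.2] op 49.9 t 29.0
toolx [-0.998 -0.061 -0.001] tooly [ 0.001 -0.    -1.   ] toolz [ 0.061 -0.998  0.001]
turn about tool y: 0.001 (or -3.141 ) q6 0.75 q1 -0.76
```

```bash
python3 -m inch '[[[4,4.5,0,0,0,0],[0,0,0,0,0,0]]]'
python3 -m inch '[[[0,0,0,0,0,0],[0,0,0,0,0,0],[0,0,0,0,0,0],[0,0,0,0,0,0],[0,0,0,0,0,0]]]' 0 40
python3 -m inch '[[[0,-30,0,0,0,0],[0,-40,0,0,0,0],[0,-45,0,0,0,0],[0,0,0,0,0,0]]]' 
python3 -c "
from h import *
to((.4697,-.0166,.018),.0707+1.5708)
c=cam('scene');crop(c,180,80,200,160,'s3b')"
```

```text
t: 29.25
tool_pos: [0.3715, -0.2905, 0.0105]
orientation: [-0.065, 2.19, -2.191]
force: [-0.4, -0.2, -0.3]
opening: 0.0501
t: 29.88
tool_pos: [0.3715, -0.2903, 0.0102]
orientation: [-0.066, 2.191, -2.191]
force: [-1.0, 0.9, 1.2]
opening: 0.0177
t: 30.38
tool_pos: [0.3736, -0.2924, 0.1291]
orientation: [-0.06, 2.183, -2.194]
force: [0.5, 0.0, -2.6]
opening: 0.0175
pos [ 0.3736 -0.2924  0.1291] shift [-111.9  110.2 -270.2] F [ 0.5  0.  -2.6] op 17.5 t 30.38
toolx [-0.998 -0.06  -0.005] tooly [ 0.005 -0.005 -1.   ] toolz [ 0.06  -0.998  0.006]
turn about tool y: -0.011 (or 3.131 ) q6 0.74 q1 -0.77
```

View pics/s3b.png

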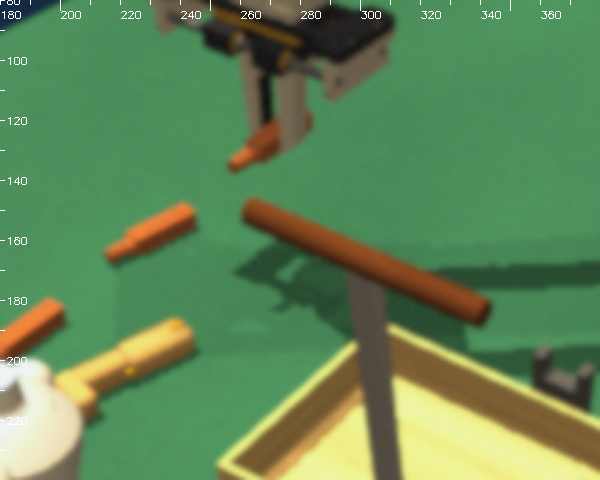

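```bash
python3 -m inch '[[[-20,0,-45,0,-0.011,0],[-20,0,-45,0,0,0],[-20,0,-45,0,0,0],[-20,0,-45,0,0,0],[-20,0,-45,0,0,0],[-12,0,-45,0,0,0],[0,0,0,0,0,0],[0,0,0,0,0,0]]]'
python3 -c "
from h import *
to((.4697,-.0166,.018),.0707+1.5708)
c=cam('scene');crop(c,240,130,200,160,'s3c')"
```

```text
t: 31.42
tool_pos: [0.4635, -0.0135, 0.1235]
orientation: [-0.082, 2.186, -2.186]
force: [-0.6, 0.4, -2.1]
opening: 0.0179
pos [ 0.4635 -0.0135  0.1235] shift [ -6.3 105.5   3.6] F [-0.6  0.4 -2.1] op 17.9 t 31.43
toolx [-0.997 -0.072  0.003] tooly [-0.003 -0.    -1.   ] toolz [ 0.072 -0.997 -0.   ]
turn about tool y: 0.001 (or -3.141 ) q6 1.36 q1 -0.14
```

View pics/s3c.png

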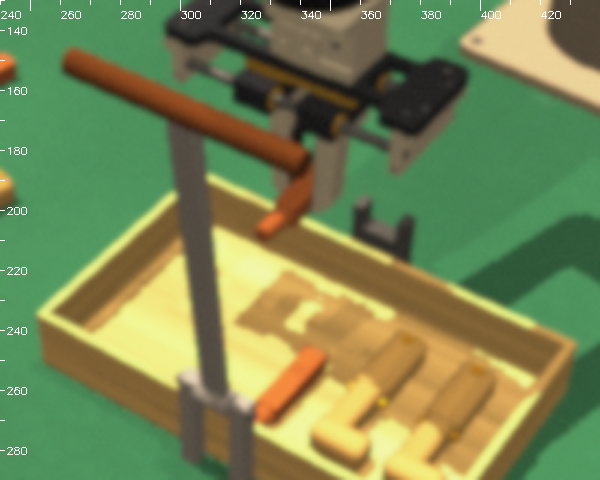

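```bash
python3 -m inch '[[[-6,30,3.5,0,0,0],[0,35,0,0,0,0],[0,25,0,0,0,0],[0,14,0,0,0,0],[0,0,0,0,0,0],[0,0,0,0,0,0]]]'
python3 -c "
from h import *
to((.4697,-.0166,.018),.0707+1.5708)"
```

```text
t: 32.22
tool_pos: [0.4717, -0.0168, 0.0222]
orientation: [-0.075, 2.185, -2.185]
force: [-0.6, 0.3, -1.0]
opening: 0.0176
pos [ 0.4717 -0.0168  0.0222] shift [ 2.   4.2 -0.4] F [-0.6  0.3 -1. ] op 17.6 t 32.23
toolx [-0.998 -0.07  -0.002] tooly [ 0.002 -0.    -1.   ] toolz [ 0.07  -0.998  0.   ]
turn about tool y: -0.0 (or 3.141 ) q6 1.36 q1 -0.14
```

```bash
python3 -m inch '[[[1,4,0,0,0,0],[0,0,0,0,0,0],[0,0,0,0,0,0]]]'
python3 -m inch '[[[0,0,0,0,0,0],[0,0,0,0,0,0],[0,-20,0,0,0,0],[0,-40,0,0,0,0],[0,-40,0,0,0,0],[0,-20,0,0,0,0],[0,0,0,0,0,0]]]' 30
python3 -c "
from h import *
to((.4198,-.4062,.011),-.115+1.5708)
c=cam('scene');crop(c,180,130,250,180,'s3d')"
```

```text
t: 32.6
tool_pos: [0.47, -0.0164, 0.0174]
orientation: [-0.077, 2.185, -2.185]
force: [-0.2, 0.0, -1.8]
opening: 0.0179
t: 33.48
tool_pos: [0.4715, -0.0167, 0.1392]
orientation: [-0.073, 2.182, -2.184]
force: [0.1, 0.3, -0.3]
opening: 0.0298
pos [ 0.4715 -0.0167  0.1392] shift [ 79.7 128.2 384.8] F [ 0.1  0.3 -0.3] op 29.8 t 33.48
toolx [-0.997 -0.071 -0.004] tooly [ 0.004 -0.001 -1.   ] toolz [ 0.071 -0.997  0.001]
turn about tool y: 0.186 (or -2.956 ) q6 1.36 q1 -0.14
```

View pics/s3d.png

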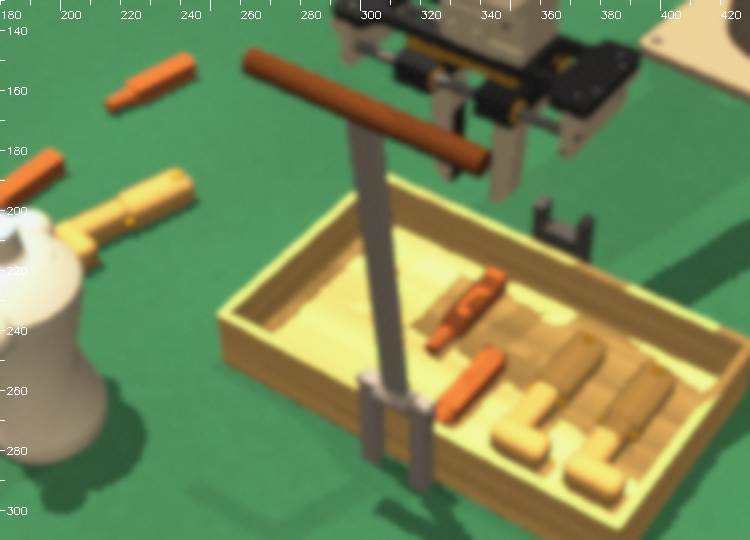

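```bash
python3 -m inch '[[[0,0,45,0,0.093,0],[5,0,45,0,0.093,0],[0,0,50,0,0,0],[0,0,50,0,0,0],[0,0,50,0,0,0],[0,0,50,0,0,0],[0,0,0,0,0,0],[0,0,0,0,0,0]]]' 50
python3 -c "
from h import *
to((.4198,-.4062,.011),-.115+1.5708)"
```

```text
t: 34.52
tool_pos: [0.4433, -0.304, 0.1354]
orientation: [-0.123, -2.163, 2.158]
force: [0.3, 0.8, 0.0]
opening: 0.05
pos [ 0.4433 -0.304   0.1354] shift [ 11.2 124.2 104.5] F [0.3 0.8 0. ] op 50.0 t 34.52
toolx [-0.993  0.116  0.002] tooly [-0.002  0.002 -1.   ] toolz [-0.116 -0.993 -0.002]
turn about tool y: -0.001 (or 3.141 ) q6 0.99 q1 -0.7
```

```bash
python3 -m inch '[[[5,0,50,0,0,0],[6,0,54,0,0,0],[0,30,0,0,0,0],[0,30,0,0,0,0],[0,30,0,0,0,0],[0,15,0,0,0,0],[0,0,0,0,0,0],[0,0,0,0,0,0]]]'
python3 -c "
from h import *
to((.4198,-.4062,.011),-.115+1.5708)
c=cam('scene');crop(c,160,80,200,160,'s4a')"
```

```text
t: 35.52
tool_pos: [0.422, -0.4073, 0.0335]
orientation: [-0.126, -2.162, 2.164]
force: [1.1, 1.0, 0.2]
opening: 0.0501
pos [ 0.422  -0.4073  0.0335] shift [ 2.4 22.5 -0.8] F [1.1 1.  0.2] op 50.1 t 35.52
toolx [-0.993  0.114 -0.001] tooly [ 0.001 -0.001 -1.   ] toolz [-0.114 -0.993  0.001]
turn about tool y: 0.0 (or -3.141 ) q6 0.83 q1 -0.86
```

View pics/s4a.png

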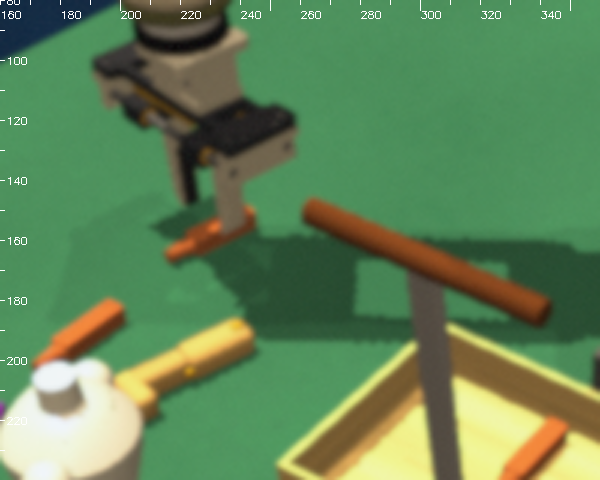

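```bash
python3 -m inch '[[[2,22.5,-1,0,0,0],[0,0,0,0,0,0],[0,0,0,0,0,0]]]'
python3 -m inch '[[[0,0,0,0,0,0],[0,0,0,0,0,0],[0,0,0,0,0,0],[0,0,0,0,0,0],[0,0,0,0,0,0]]]' 0 40
python3 -m inch '[[[0,-30,0,0,0,0],[0,-40,0,0,0,0],[0,-45,0,0,0,0],[0,0,0,0,-0.093,0],[0,0,0,0,-0.093,0],[0,0,0,0,0,0]]]' 
python3 -c "
from h import *
to((.5425,-.0546,.018),.0707+1.5708)
c=cam('scene');crop(c,160,80,200,160,'s4b')"
```

```text
t: 35.95
tool_pos: [0.4198, -0.4063, 0.0108]
orientation: [-0.126, -2.161, 2.163]
force: [-0.3, -0.7, 0.5]
opening: 0.0499
t: 36.58
tool_pos: [0.4194, -0.4055, 0.0098]
orientation: [-0.125, -2.162, 2.162]
force: [0.1, 3.2, 2.8]
opening: 0.0179
t: 37.33
tool_pos: [0.419, -0.4055, 0.1242]
orientation: [-0.077, 2.186, -2.185]
force: [0.4, -0.7, -1.9]
opening: 0.0177
pos [ 0.419  -0.4055  0.1242] shift [-147.9  106.2 -341.4] F [ 0.4 -0.7 -1.9] op 17.7 t 37.33
toolx [-0.998 -0.07   0.001] tooly [-0.001  0.    -1.   ] toolz [ 0.07  -0.998 -0.   ]
turn about tool y: -0.001 (or 3.141 ) q6 0.64 q1 -0.86
```

View pics/s4b.png

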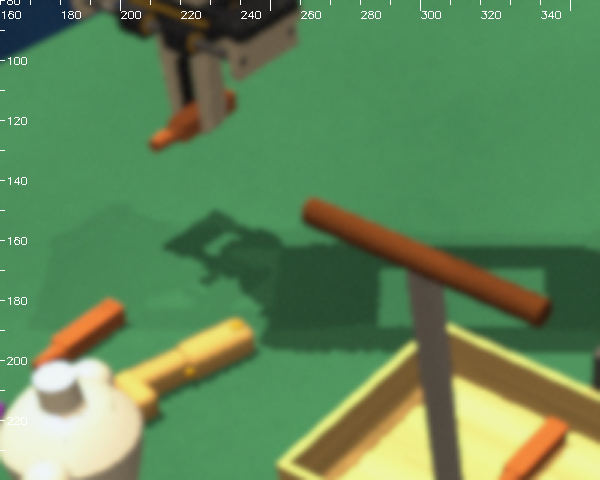

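```bash
python3 -m inch '[[[-15,-5,-45,0,0,0],[-22,0,-50,0,0,0],[-22,0,-50,0,0,0],[-22,0,-50,0,0,0],[-22,0,-50,0,0,0],[-22,0,-50,0,0,0],[-20,0,-45,0,0,0],[0,0,0,0,0,0]]]'
python3 -m inch '[[[0,0,0,0,0,0],[0,0,0,0,0,0]]]'
python3 -c "
from h import *
to((.5425,-.0546,.018),.0707+1.5708)
c=cam('scene');crop(c,220,130,220,160,'s4c')"
```

```text
t: 38.38
tool_pos: [0.5404, -0.0531, 0.1293]
orientation: [-0.08, 2.185, -2.183]
force: [-1.2, -0.6, -2.0]
opening: 0.0178
t: 38.62
tool_pos: [0.5395, -0.0575, 0.1295]
orientation: [-0.076, 2.186, -2.187]
force: [-0.5, -0.3, -2.2]
opening: 0.0174
pos [ 0.5395 -0.0575  0.1295] shift [ -3.2 111.4  -2.7] F [-0.5 -0.3 -2.2] op 17.4 t 38.62
toolx [-0.998 -0.069  0.   ] tooly [-0. -0. -1.] toolz [ 0.069 -0.998  0.   ]
turn about tool y: -0.002 (or 3.14 ) q6 1.3 q1 -0.2
```

View pics/s4c.png

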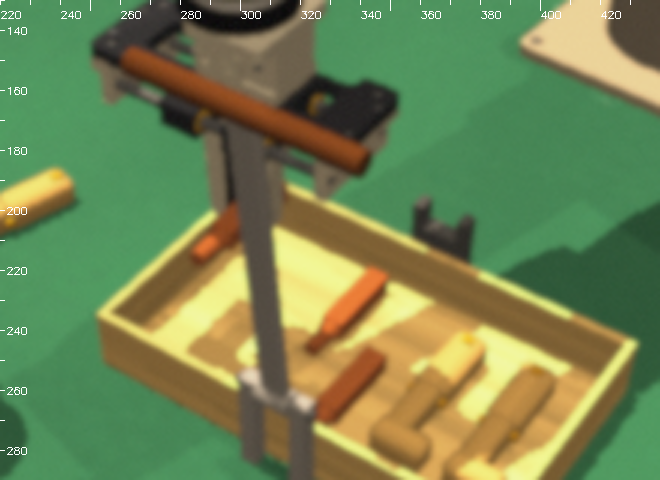

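```bash
python3 -m inch '[[[-3,30,-3,0,0,0],[0,40,0,0,0,0],[0,25,0,0,0,0],[0,15,0,0,0,0],[0,0,0,0,0,0],[0,0,0,0,0,0]]]'
python3 -c "
from h import *
to((.5425,-.0546,.018),.0707+1.5708)
c=cam('scene');crop(c,220,130,220,160,'s4d')"
```

```text
t: 39.42
tool_pos: [0.5437, -0.0535, 0.021]
orientation: [-0.075, 2.184, -2.185]
force: [0.7, 0.7, -0.7]
opening: 0.0178
pos [ 0.5437 -0.0535  0.021 ] shift [1.3 3.  1. ] F [ 0.7  0.7 -0.7] op 17.8 t 39.42
toolx [-0.998 -0.07  -0.002] tooly [ 0.002 -0.    -1.   ] toolz [ 0.07  -0.998  0.001]
turn about tool y: -0.0 (or 3.141 ) q6 1.31 q1 -0.19
```

View pics/s4d.png

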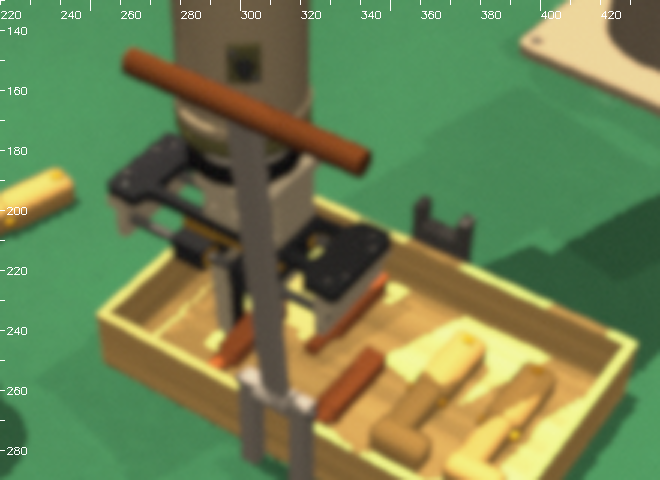

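```bash
python3 -m inch '[[[1,3,0,0,0,0],[0,0,0,0,0,0],[0,0,0,0,0,0]]]'
python3 -m inch '[[[0,0,0,0,0,0],[0,0,0,0,0,0],[0,-20,0,0,0,0],[0,-40,0,0,0,0],[0,-40,0,0,0,0],[0,-20,0,0,0,0],[0,0,0,0,0,0]]]' 30
python3 -m inch '[[[30,0,30,0,0,0],[30,0,50,0,0,0],[5,0,50,0,0,0],[0,0,50,0,0,0],[0,0,50,0,0,0],[-20,0,50,0,0,0],[0,0,0,0,0,0],[0,0,0,0,0,0]]]' 50
python3 -c "
from h import *
to((.5834,-.3892,.011),.063+1.5708)
c=cam('scene');crop(c,140,80,250,200,'s2a')
c=cam('top');crop(c,200,190,200,150,'s2at');crop(c,400,140,140,210,'s2at2')"
```

```text
t: 39.85
tool_pos: [0.5417, -0.0531, 0.0168]
orientation: [-0.077, 2.185, -2.185]
force: [0.1, -0.8, -0.9]
opening: 0.0177
t: 40.72
tool_pos: [0.5433, -0.0535, 0.1389]
orientation: [-0.072, 2.182, -2.184]
force: [0.1, -0.3, -0.2]
opening: 0.0301
t: 41.72
tool_pos: [0.5157, -0.3349, 0.1347]
orientation: [-0.079, 2.189, -2.184]
force: [0.9, -0.1, -0.6]
opening: 0.0499
pos [ 0.5157 -0.3349  0.1347] shift [-64.  123.4  59.2] F [ 0.9 -0.1 -0.6] op 49.9 t 41.73
toolx [-0.998 -0.07   0.002] tooly [-0.002  0.002 -1.   ] toolz [ 0.07  -0.998 -0.002]
turn about tool y: 0.007 (or -3.134 ) q6 0.84 q1 -0.66
```

View pics/s2a.png

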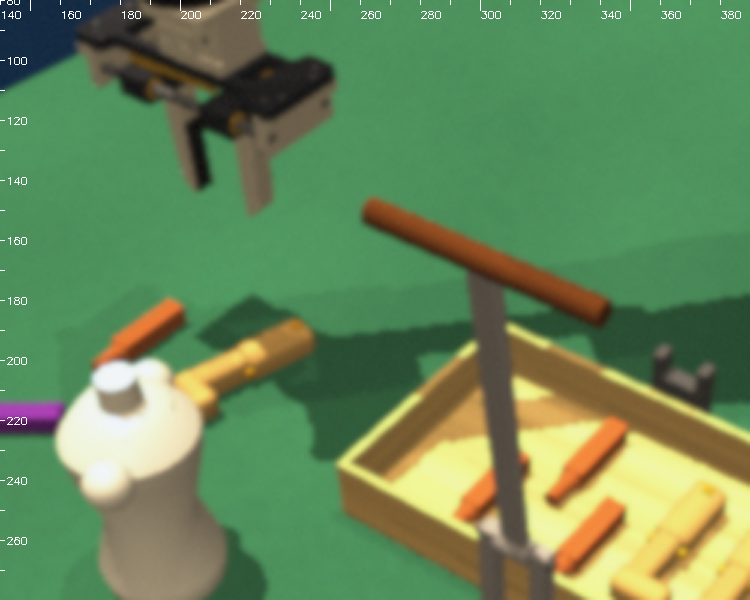

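View pics/s2at.png

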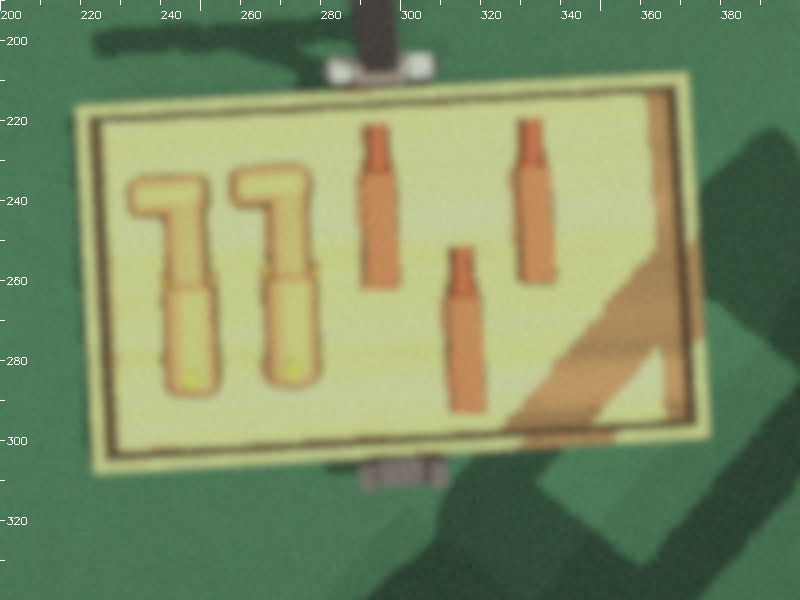

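View pics/s2at2.png

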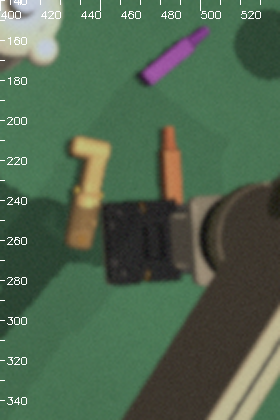

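The tray holds two legs and three sets, flat and separate. Set s2 and leg C are undisturbed. Going for s2.

```bash
python3 -m inch '[[[0,0,40,0,0.007,0],[-25,0,20,0,0,0],[-39,0,0,0,0,0],[0,30,0,0,0,0],[0,30,0,0,0,0],[0,25,0,0,0,0],[0,15,0,0,0,0],[0,0,0,0,0,0]]]'
python3 -m inch '[[[0,0,0,0,0,0],[0,0,0,0,0,0]]]'
python3 -c "
from h import *
to((.5834,-.3892,.011),.063+1.5708)
c=cam('scene');crop(c,110,80,200,160,'s2b')"
```

```text
t: 42.82
tool_pos: [0.5839, -0.3901, 0.0357]
orientation: [-0.073, 2.191, -2.188]
force: [0.2, -0.3, -0.2]
opening: 0.0499
t: 43.08
tool_pos: [0.5854, -0.3921, 0.0385]
orientation: [-0.068, 2.186, -2.19]
force: [-0.2, -0.6, -0.3]
opening: 0.0502
pos [ 0.5854 -0.3921  0.0385] shift [ 1.9 27.4 -3.1] F [-0.2 -0.6 -0.3] op 50.2 t 43.08
toolx [-0.998 -0.064 -0.002] tooly [ 0.002 -0.002 -1.   ] toolz [ 0.064 -0.998  0.002]
turn about tool y: 0.001 (or -3.141 ) q6 0.84 q1 -0.66
```

View pics/s2b.png

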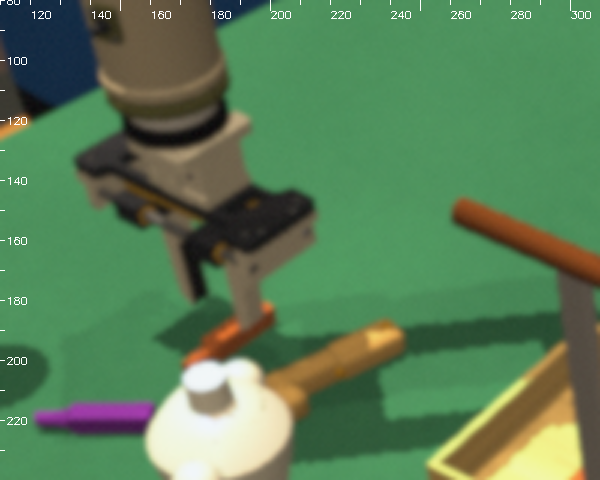

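```bash
python3 -m inch '[[[2,15,-3,0,0,0],[0,12,0,0,0,0],[0,0,0,0,0,0],[0,0,0,0,0,0]]]'
python3 -m inch '[[[0,0,0,0,0,0],[0,0,0,0,0,0],[0,0,0,0,0,0],[0,0,0,0,0,0],[0,0,0,0,0,0]]]' 0 40
python3 -m inch '[[[0,-30,0,0,0,0],[0,-40,0,0,0,0],[0,-45,0,0,0,0],[40,0,0,0,-0.008,0],[40,0,0,0,0,0],[0,0,0,0,0,0],[0,0,0,0,0,0]]]' 
python3 -c "
from h import *
to((.4757,-.1024,.018),.0707+1.5708)
c=cam('scene');crop(c,110,80,200,160,'s2c')"
```

```text
t: 43.62
tool_pos: [0.5818, -0.3881, 0.0084]
orientation: [-0.071, 2.191, -2.188]
force: [0.4, 0.2, 0.2]
opening: 0.0496
t: 44.25
tool_pos: [0.5824, -0.3885, 0.0096]
orientation: [-0.07, 2.189, -2.189]
force: [0.6, 1.0, -1.0]
opening: 0.0175
t: 45.12
tool_pos: [0.5029, -0.394, 0.1248]
orientation: [-0.077, 2.185, -2.185]
force: [0.2, -0.7, -2.5]
opening: 0.0174
pos [ 0.5029 -0.394   0.1248] shift [   6.4  106.7 -292.9] F [ 0.2 -0.7 -2.5] op 17.4 t 45.12
toolx [-0.997 -0.071 -0.001] tooly [ 0.001 -0.    -1.   ] toolz [ 0.071 -0.997  0.   ]
turn about tool y: 0.001 (or -3.141 ) q6 0.75 q1 -0.75
```

View pics/s2c.png

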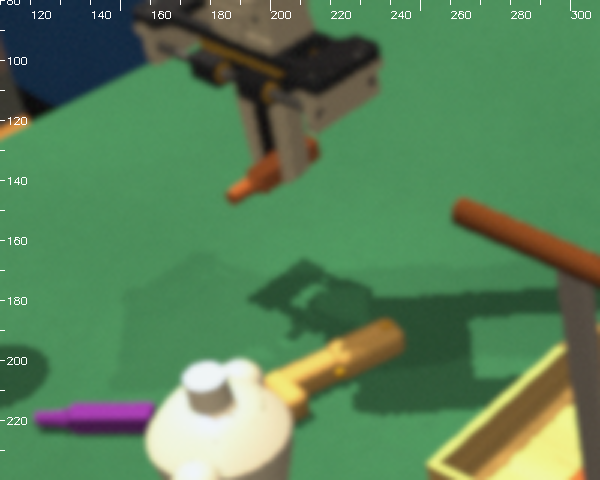

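```bash
python3 -m inch '[[[1,0,-45,0,0,0],[1,0,-50,0,0,0],[1,0,-50,0,0,0],[1,0,-50,0,0,0],[1,0,-50,0,0,0],[1,0,-48,0,0,0],[0,0,0,0,0,0],[0,0,0,0,0,0]]]'
python3 -c "
from h import *
to((.4757,-.1024,.018),.0707+1.5708)
c=cam('scene');crop(c,220,110,220,170,'s2d')"
```

```text
t: 46.18
tool_pos: [0.4765, -0.1021, 0.1251]
orientation: [-0.079, 2.183, -2.184]
force: [-0.2, 0.1, -0.9]
opening: 0.018
pos [ 0.4765 -0.1021  0.1251] shift [  0.9 107.1   0.2] F [-0.2  0.1 -0.9] op 18.0 t 46.17
toolx [-0.997 -0.073 -0.001] tooly [ 0.001 -0.001 -1.   ] toolz [ 0.073 -0.997  0.001]
turn about tool y: 0.003 (or -3.139 ) q6 1.18 q1 -0.32
```

View pics/s2d.png

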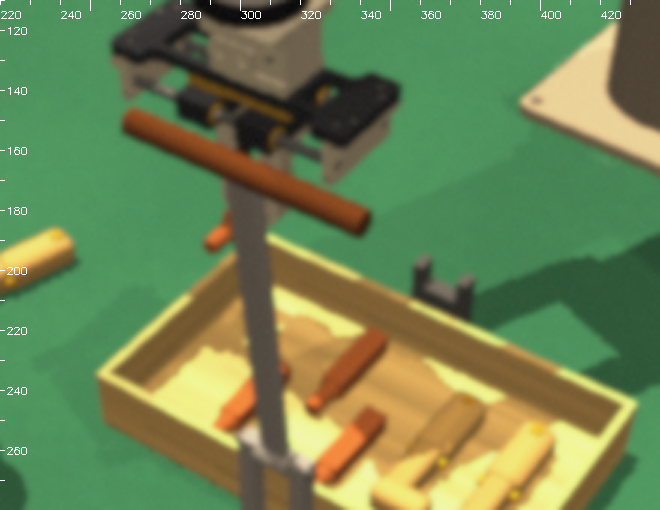

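```bash
python3 -m inch '[[[1,30,0,0,0,0],[0,40,0,0,0,0],[0,25,0,0,0,0],[0,0,0,0,0,0],[0,0,0,0,0,0]]]'
python3 -c "
from h import *
to((.4757,-.1024,.018),.0707+1.5708)"
```

```text
t: 46.85
tool_pos: [0.4755, -0.1032, 0.0307]
orientation: [-0.076, 2.184, -2.185]
force: [0.6, 0.2, -1.5]
opening: 0.0174
pos [ 0.4755 -0.1032  0.0307] shift [-0.3 12.7 -0.8] F [ 0.6  0.2 -1.5] op 17.4 t 46.85
toolx [-0.997 -0.071 -0.001] tooly [ 0.001 -0.    -1.   ] toolz [ 0.071 -0.997  0.001]
turn about tool y: 0.0 (or -3.141 ) q6 1.18 q1 -0.32
```

```bash
python3 -m inch '[[[0,13.5,0,0,0,0],[0,0,0,0,0,0],[0,0,0,0,0,0]]]'
python3 -m inch '[[[0,0,0,0,0,0],[0,0,0,0,0,0],[0,-20,0,0,0,0],[0,-40,0,0,0,0],[0,-40,0,0,0,0],[0,-40,0,0,0,0],[0,0,0,0,0,0]]]' 25
python3 -m inch '[[[30,-40,20,0,0,0],[30,-40,40,0,0,0],[0,-30,50,0,0,0],[0,0,0,0,0,0],[0,0,0,0,0,0]]]'
python3 -c "
from h import *
to((.4757,-.1024,.018),.0707+1.5708)
t=cam('top');crop(t,200,190,200,150,'f1t');s=cam('scene');crop(s,140,130,310,220,'f1s')
crop(t,230,150,130,70,'f1b')"
```

```text
t: 47.22
tool_pos: [0.4746, -0.1022, 0.0163]
orientation: [-0.079, 2.185, -2.185]
force: [0.6, -0.1, -2.1]
opening: 0.0174
t: 48.1
tool_pos: [0.4772, -0.1031, 0.1606]
orientation: [-0.07, 2.178, -2.184]
force: [0.5, -0.5, -0.2]
opening: 0.025
t: 48.72
tool_pos: [0.4228, -0.2148, 0.2638]
orientation: [-0.079, 2.188, -2.184]
force: [0.3, 1.3, -0.5]
opening: 0.0248
pos [ 0.4228 -0.2148  0.2638] shift [ -61.1  245.9 -108. ] F [ 0.3  1.3 -0.5] op 24.8 t 48.73
toolx [-0.997 -0.071  0.001] tooly [-0.002  0.001 -1.   ] toolz [ 0.071 -0.997 -0.002]
turn about tool y: 0.0 (or -3.141 ) q6 0.92 q1 -0.58
```

View pics/f1t.png

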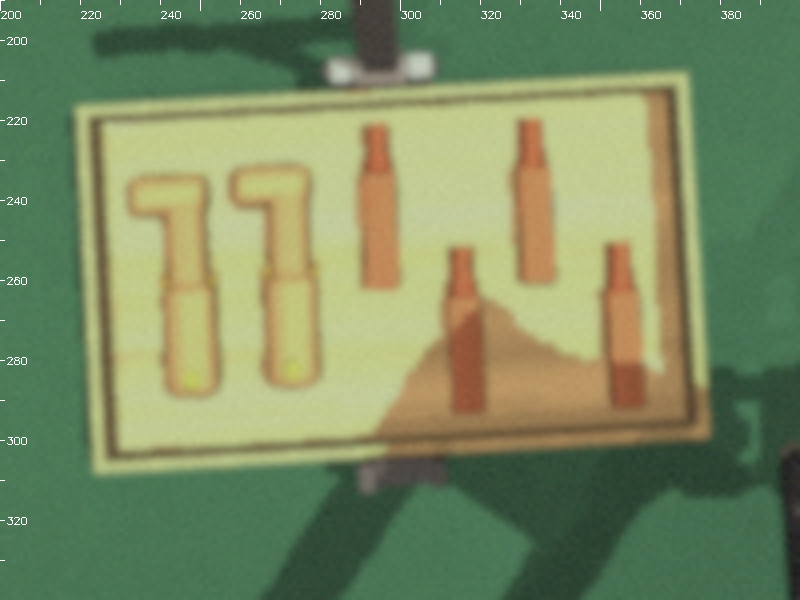

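View pics/f1s.png

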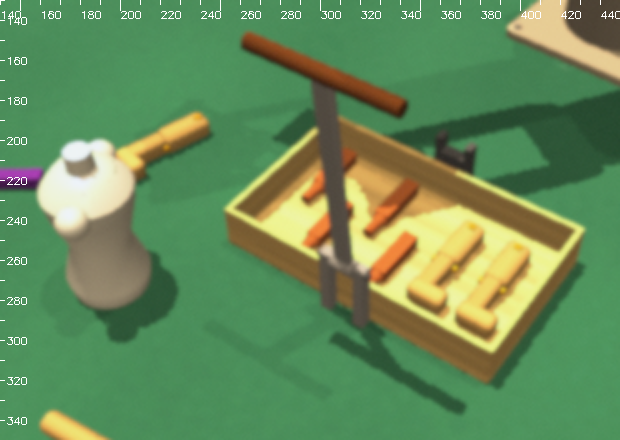

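View pics/f1b.png

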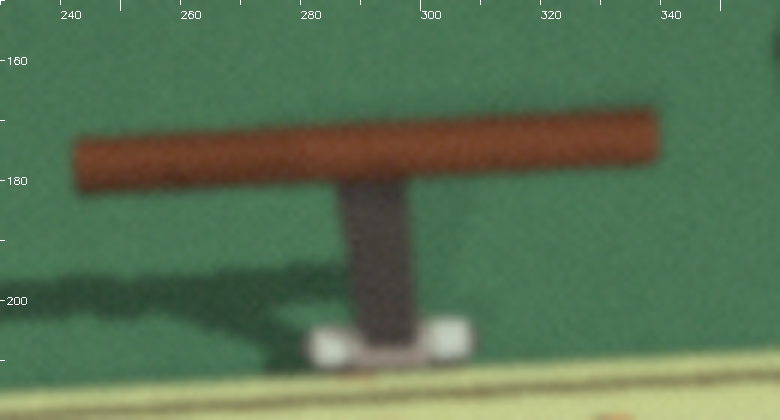

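Two legs and four sets lie flat and separate in the tray. Leg C is on the bench at (444,236) in the top view, and the torso is untouched. Now I'll go back to the handle.

```bash
python3 -m inch '[[[0,-40,0,0,-0.186,0],[0,-40,0,0,-0.186,0],[0,-35,0,0,-0.186,0],[0,0,0,0,-0.186,0],[0,0,0,0,-0.186,0],[0,0,0,0,-0.186,0],[0,0,0,0,-0.186,0],[0,0,0,0,-0.186,0]]]' 50
python3 -m inch '[[[0,0,0,0,-0.083,0],[0,0,0,0,0,0],[0,0,0,0,0,0]]]'
python3 -c "
from h import *
to((.638,.0737,.38),.0707)"
```

```text
t: 49.82
tool_pos: [0.4233, -0.2139, 0.3789]
orientation: [-1.208, 1.213, -1.21]
force: [-0.1, -0.1, 0.0]
opening: 0.0502
t: 50.2
tool_pos: [0.4233, -0.2146, 0.3796]
orientation: [-1.242, 1.158, -1.156]
force: [-0.5, -0.3, 0.1]
opening: 0.0499
pos [ 0.4233 -0.2146  0.3796] shift [-272.3   -0.4  234.6] F [-0.5 -0.3  0.1] op 49.9 t 50.2
toolx [ 0.071 -0.997 -0.001] tooly [-0.001  0.001 -1.   ] toolz [ 0.997  0.071 -0.001]
turn about tool y: 0.0 (or -3.141 ) q6 -0.65 q1 -0.58
```

```bash
python3 -m inch '[[[-50,0,30,0,0,0],[-50,0,40,0,0,0],[-50,0,45,0,0,0],[-50,0,45,0,0,0],[-50,0,40,0,0,0],[-22,0,35,0,0,0],[0,0,0,0,0,0],[0,0,0,0,0,0]]]'
python3 -c "
from h import *
to((.638,.0737,.3066),.0707)
s=cam('scene');crop(s,200,60,200,150,'h1')"
```

```text
t: 51.2
tool_pos: [0.6302, 0.0629, 0.3797]
orientation: [-1.243, 1.157, -1.156]
force: [0.1, 0.7, -0.4]
opening: 0.05
pos [0.6302 0.0629 0.3797] shift [-10.2  73.1   8.6] F [ 0.1  0.7 -0.4] op 50.0 t 51.2
toolx [ 0.072 -0.997  0.   ] tooly [-0.001 -0.    -1.   ] toolz [ 0.997  0.072 -0.001]
turn about tool y: 0.001 (or -3.141 ) q6 -0.05 q1 0.02
```

View pics/h1.png

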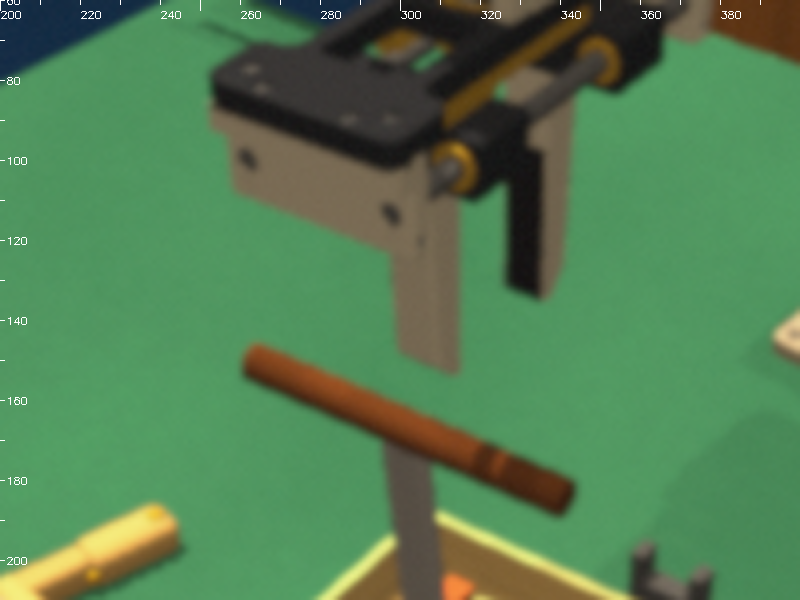

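```bash
python3 -m inch '[[[-10,0,9,0,0,0],[0,0,0,0,0,0],[0,35,0,0,0,0],[0,38,0,0,0,0],[0,0,0,0,0,0],[0,0,0,0,0,0]]]'
python3 -m inch '[[[0,0,0,0,0,0],[0,0,0,0,0,0],[0,0,0,0,0,0],[0,0,0,0,0,0],[0,0,0,0,0,0],[0,0,0,0,0,0]]]' 0 30
python3 -c "
from h import *
to((.638,.0737,.3066),.0707)
s=cam('scene');crop(s,200,60,200,150,'h2')"
```

```text
t: 52.0
tool_pos: [0.6391, 0.0734, 0.3091]
orientation: [-1.241, 1.155, -1.157]
force: [-0.5, -0.5, 1.3]
opening: 0.05
t: 52.75
tool_pos: [0.6388, 0.0735, 0.3074]
orientation: [-1.242, 1.156, -1.156]
force: [-1.1, 0.4, 1.9]
opening: 0.015
pos [0.6388 0.0735 0.3074] shift [-0.2  0.8 -0.8] F [-1.1  0.4  1.9] op 15.0 t 52.75
toolx [ 0.072 -0.997  0.   ] tooly [ 0. -0. -1.] toolz [0.997 0.072 0.   ]
turn about tool y: 0.001 (or -3.14 ) q6 -0.04 q1 0.03
```

View pics/h2.png

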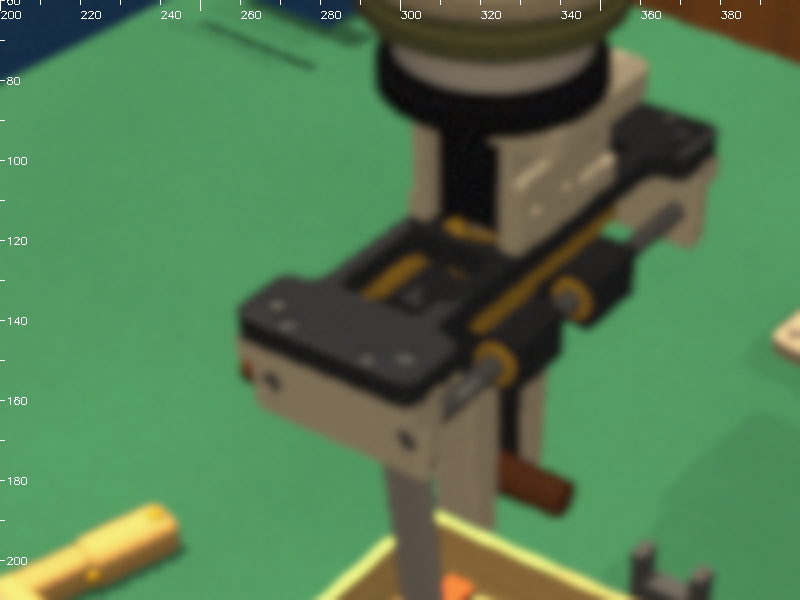

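```bash
python3 -m inch '[[[0,-1.5,-29.3,0,0,0],[0,2.4,-31.8,0,0,0],[0,6.5,-31.1,0,0,0],[0,10.5,-30.1,0,0,0],[0,14.3,-28.4,0,0,0],[0,17.9,-26.4,0,0,0],[0,0,0,0,0,0]]]'
python3 -c "
from h import *
to((.372,.0567,.119),.0707)
s=monitor.read_state()['tool_pos']; d=(s[:2]-[.6138,.0287])@[.9975,.0706]; print('theta',np.arctan2(s[2]+.011-.075,-d), np.hypot(s[2]+.011-.075,d))"
```

```text
t: 53.68
tool_pos: [0.4592, 0.0612, 0.2554]
orientation: [-1.245, 1.159, -1.153]
force: [-4.5, 2.4, 1.2]
opening: 0.0148
pos [0.4592 0.0612 0.2554] shift [ -1.7 136.8 -86.7] F [-4.5  2.4  1.2] op 14.8 t 53.67
toolx [ 0.072 -0.997 -0.001] tooly [-0.004  0.001 -1.   ] toolz [ 0.997  0.072 -0.004]
turn about tool y: 0.002 (or -3.14 ) q6 -0.05 q1 0.02
theta 0.9001046899536229 0.2443768126843794
```

```bash
python3 -m inch '[[[0,21.1,-23.8,0,0,0],[0,24,-20.8,0,0,0],[0,26.6,-17.6,0,0,0],[0,28.5,-14,0,0,0],[0,30.2,-10.2,0,0,0],[0,31.2,-6.1,0,0,0],[0,0,0,0,0,0]]]'
python3 -c "
from h import *
to((.372,.0567,.064),.0707)
s=monitor.read_state()['tool_pos']; d=(s[:2]-[.6138,.0287])@[.9975,.0706]; print('theta',np.arctan2(s[2]+.011-.075,-d), np.hypot(s[2]+.011-.075,d))
s=cam('scene');crop(s,240,80,200,150,'h3')"
```

```text
t: 54.55
tool_pos: [0.3698, 0.0548, 0.0938]
orientation: [-1.241, 1.156, -1.155]
force: [6.2, 4.5, -4.8]
opening: 0.0152
pos [0.3698 0.0548 0.0938] shift [-1.7 29.8  2.3] F [ 6.2  4.5 -4.8] op 15.2 t 54.55
toolx [ 0.072 -0.997 -0.001] tooly [ 0.001  0.001 -1.   ] toolz [0.997 0.072 0.001]
turn about tool y: 0.001 (or -3.14 ) q6 -0.06 q1 0.01
theta 0.12290394481676643 0.24335970387270234
```

View pics/h3.png

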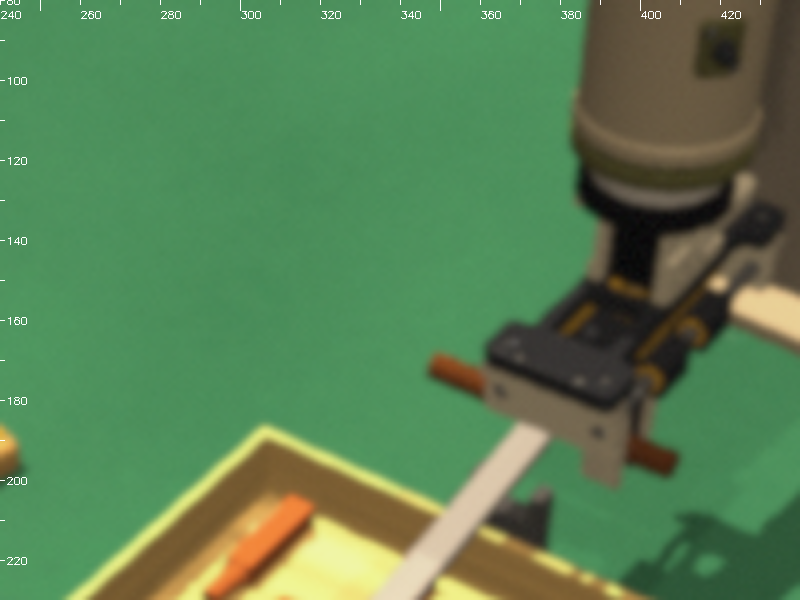

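```bash
python3 -m inch '[[[0,12,0,0,0,0],[0,10,0,0,0,0],[0,7,0,0,0,0],[0,0,0,0,0,0]]]'
python3 -c "
from h import *
to((.372,.0567,.064),.0707)"
```

```text
t: 55.1
tool_pos: [0.3679, 0.0546, 0.065]
orientation: [-1.245, 1.16, -1.153]
force: [-4.6, 3.6, -2.0]
opening: 0.0151
pos [0.3679 0.0546 0.065 ] shift [-1.8  1.   4.2] F [-4.6  3.6 -2. ] op 15.1 t 55.1
toolx [ 0.072 -0.997 -0.001] tooly [-0.004  0.001 -1.   ] toolz [ 0.997  0.072 -0.004]
turn about tool y: 0.001 (or -3.14 ) q6 -0.06 q1 0.01
```

```bash
python3 -m inch '[[[0,3,0,0,0,0],[0,0,0,0,0,0]]]'
python3 -m inch '[[[0,3,0,0,0,0],[0,0,0,0,0,0],[0,0,0,0,0,0]]]'
python3 -c "
from h import *
to((.372,.0567,.064),.0707)"
```

```text
t: 55.35
tool_pos: [0.3679, 0.0547, 0.0623]
orientation: [-1.245, 1.16, -1.153]
force: [-5.6, 4.0, -2.1]
opening: 0.015
t: 55.72
tool_pos: [0.368, 0.0547, 0.0616]
orientation: [-1.246, 1.16, -1.153]
force: [-19.3, 2.4, 27.0]
opening: 0.0152
pos [0.368  0.0547 0.0616] shift [-1.7 -2.4  4.1] F [-19.3   2.4  27. ] op 15.2 t 55.73
toolx [ 0.072 -0.997 -0.001] tooly [-0.005  0.001 -1.   ] toolz [ 0.997  0.072 -0.005]
turn about tool y: 0.002 (or -3.14 ) q6 -0.06 q1 0.01
```

Contact force rose to 27 N, so the bar is seated. I'll release it and back off.

```bash
python3 -m inch '[[[0,-3,0,0,0,0],[0,0,0,0,0,0],[0,0,0,0,0,0],[0,0,0,0,0,0],[0,0,0,0,0,0]]]' 50
python3 -m inch '[[[0,-30,0,0,0,0],[0,-40,0,0,0,0],[0,-45,0,0,0,0],[0,-45,0,0,0,0],[50,-20,0,0,0,0],[50,0,0,0,0,0],[50,0,0,0,0,0],[50,0,0,0,0,0]]]'
python3 -m inch '[[[50,0,0,0,0,0],[50,0,0,0,0,0],[50,0,0,0,0,0],[0,0,0,0,0,0],[0,0,0,0,0,0]]]'
python3 -c "
from h import *
to((.372,.0567,.064),.0707)
t=cam('top');crop(t,200,190,200,150,'z1');s=cam('scene');crop(s,240,150,200,160,'z1s');cv2.imwrite('pics/z1a.png',s['image'])"
```

```text
t: 56.35
tool_pos: [0.3698, 0.0541, 0.0634]
orientation: [-1.242, 1.156, -1.156]
force: [0.0, -0.2, 0.1]
opening: 0.0495
t: 57.35
tool_pos: [0.3842, -0.147, 0.2437]
orientation: [-1.242, 1.155, -1.157]
force: [1.0, 0.1, -0.7]
opening: 0.0501
t: 57.98
tool_pos: [0.3948, -0.2946, 0.2431]
orientation: [-1.242, 1.157, -1.155]
force: [0.7, 0.6, 0.1]
opening: 0.05
pos [ 0.3948 -0.2946  0.2431] shift [-351.8  179.5    2.4] F [0.7 0.6 0.1] op 50.0 t 57.98
toolx [ 0.071 -0.997 -0.001] tooly [-0.001  0.001 -1.   ] toolz [ 0.997  0.071 -0.   ]
turn about tool y: 0.001 (or -3.141 ) q6 -0.82 q1 -0.75
```

View pics/z1.png

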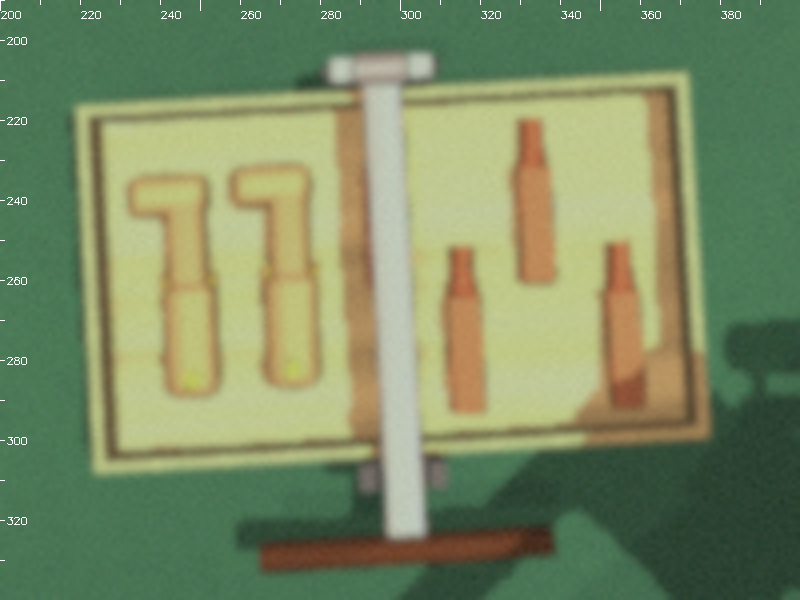

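View pics/z1s.png

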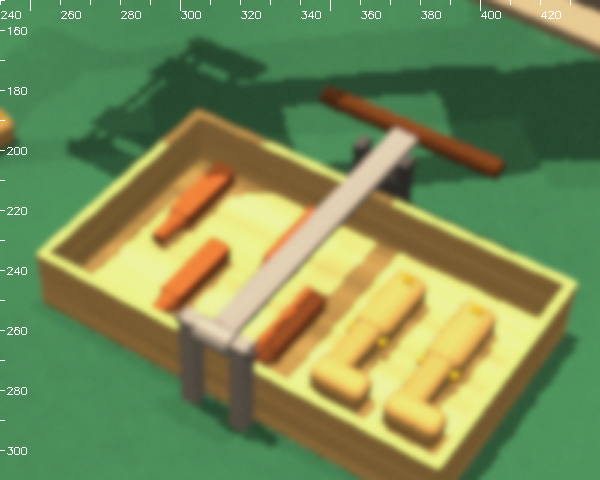

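View pics/z1a.png

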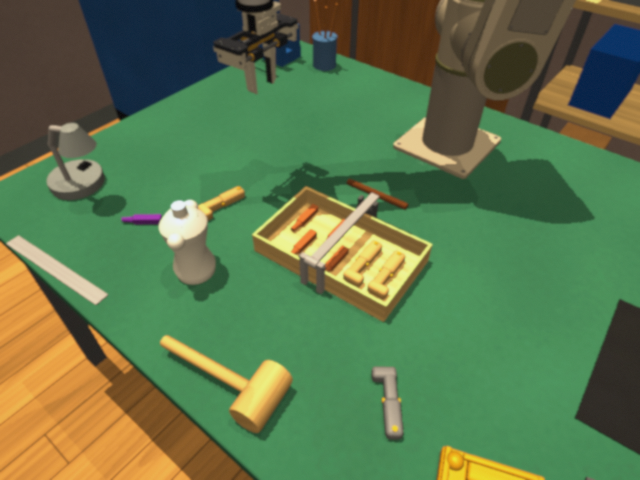

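Run:
```python
from h import *
t=cam("top"); s=cam("scene")
print(tri(t,[(265.5,329.5),(338.3,325)],s,[(407.3,206),(347.7,181.7)]).round(4))
c,sn=np.cos(.0707),np.sin(.0707); M=np.array([[c,-sn,0],[sn,c,0],[0,0,1]])
for th in(0,.05,.1):
    P=[M@[.104-.245*np.cos(th),y,0]+[.5101,.0213,.075+.245*np.sin(th)] for y in(.075,-.075)]
    print(th,"top",proj(t,P).round(1).tolist(),"scene",proj(s,P).round(1).tolist())
```

```text
[[ 0.363   0.0871  0.0744]
 [ 0.3742 -0.0624  0.0715]]
0 top [[265.2, 329.4], [338.8, 325.1]] scene [[405.9, 205.9], [347.1, 180.4]]
0.05 top [[264.7, 330.3], [339.3, 325.8]] scene [[406.5, 201.7], [347.3, 176.3]]
0.1 top [[264.2, 330.8], [339.7, 326.3]] scene [[407.1, 197.6], [347.3, 172.2]]
```

The handle triangulates to a height of 71–74 mm, and the scene pixels match the 0 rad prediction (0.05 rad would sit about 4 px higher). Handing in.

```bash
python3 -c "
from h import *
print(robot.close_job())"
```

```text
the job is handed in; nothing more can be done
None
```

The tray is packed and the job is handed in at about 58 s of the 210 s allowed; no verdict was reported. I swung the bar up to about 1.68 rad and put two legs and all four copper sets in the tray. I then swung the bar back down until it bottomed at 27 N.

- **Tray contents:** The last pictures show both legs and all four sets flat and separate on the floor. One set lies partly under the bar, but the scene view shows it.
- **Left alone:** The third leg is on the bench. The torso, the grey leg and the purple set look undisturbed.
- **Bar:** The handle triangulates to a height of 71–74 mm, against 75 mm when fully closed. It matches the 0 rad prediction to 1–2 pixels.
- **Robot:** The arm was clear of everything and the wrist force was near zero.

One disagreement: early on, two-view heights came out up to about 5 mm low, most clearly on the tray rim. I took this as scene-camera calibration error and used the stated heights. All six pick-ups held and I saw no slip.

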